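Fit the shim pack, plug and wing knob to a coin slide mechanism

ROBOT

A 6-joint arm with a two-finger parallel gripper is mounted at the origin on the work surface. World frame = base frame: x ahead of the robot, y to its left, z up, the work surface at z = 0. Lengths are in mm, angles in rad, forces in N, time in s.
With the tool pointing down it reaches from about 275 to 1000 mm from the base axis. Payload 8.4 kg.
Tool frame: the origin (TCP) lies midway between the tips of the shut fingers; the grasp point (between the pads) lies 19 mm behind it; z points along the fingers, y is the line along which they close (so a half turn about z gives the same grasp; the last joint's range is limited). The gripper opens to 85 mm and grips with 20 to 120 N. Pads are 22 mm wide; open, the fingers measure 114 mm over their backs; the gripper's body (76 mm by 85 mm) begins 54 mm behind the grasp point. The pads swing forward as they close: fully open they stand 13 mm farther back than shut.
Start: joints at [-1.23, 0.353, 1.633, -0, 1.155, -0.002], TCP at [210.077, -588.639, 231.281] pointing down, gripper open.
Joint ranges: [-2.63, 2.63], [-0.92, 2.1], [0.06, 2.66], [-1.3, 4.44], [0, 2.69], [-3.02, 3.02]. Speed limits (rad/s): [2.22, 2.22, 2.79, 3.14, 3.14, 3.14].

INTERFACE

Orientations are given as [roll, pitch, yaw] about the fixed x, y, z axes, in that order (R = Rz(yaw) Ry(pitch) Rx(roll)).
In Python, from rig import monitor, imaging, r gives the robot as it stands.
- The arm moves only by the tool drive_tool, never from a script. Its argument "plan" is a list of rows, each an object of numbers: "x", "y", "z": the shift along the tool's x, y, z in units of 50 mm (1.0 is 50 mm); "ax", "ay", "az": the turn, a rotation vector about the tool's x, y, z in units of 6 degrees (1.0 is 6 degrees); "hand": the finger opening in mm, from 0 to 85.4. In form: [{"x": .., "y": .., "z": .., "ax": .., "ay": .., "az": .., "hand": ..}, ...]. A call has 1 to 8 rows; each row is the pose to reach, as a shift and turn from the pose commanded when the call began, along the tool's axes at that moment; what a row does not reach only later rows make up. A row lasts 1/10 s, in which the tool goes at most 50 mm and 8.59 degrees, less where a joint would pass 70% of its speed; a pose out of reach is approached as far as the arm can. A call with a gripper value outside its range is refused whole. The fingers move at their own pace and stop on an object; "grip_force" is the grip in N (left out, the last holds). Time passes only in rows, so rows that repeat a pose let the fingers close. It gives the time, the measured TCP pose, the force, the opening and the grip force at its end, in the units of the state.
- monitor.sense(): the state, without advancing time (a new reading comes with each control period).
- imaging.grab_frame(name): name is "scene" or "top" or "wrist"; returns the picture (400x640x3 uint8, red, green, blue); there is no depth.
- imaging.camera_info(name): a dict with "mtx" (3x3 intrinsics, pixels), "R" (3x3) and "t" (3): a world point X has camera coordinates R X + t. Camera axes: x right, y down, z forward; pixel columns grow to the right and rows downward; lengths in mm; the calibration is good to about 2 mm. A picture is of the moment at which its call begins: read the wrist's pose just before it. camera_info takes no time and is no camera call; for the wrist camera it gives the pose at the moment of the call.
- r.sign_off(): hands the job in; it is judged then, once.
The state is a dict: "clock": time; "qpos": joint angles; "qvel": joint speeds; "joint_efforts": joint torques, N m; "eef_pos": TCP position; "tcp_rot": TCP orientation; "contact_force": force on the tool from outside, world axes, zero at the start; "wrist_torque": the same for the moment, N m; "opening": opening from 0.0 (shut) to 1.0 (fully open); "grasp_force": force on a finger pad.
Only numpy, scipy, OpenCV 4.12 (cv2) and the standard library are available. Lean on these libraries where they do the work, as an engineer would, in place of code of your own. Each camera call takes 0.05 s, during which the arm holds its last target. There are 200 camera calls.

TASK

Fit the shim pack to the open coin slide mechanism: the thin stainless shims on the raised ledge cannot be picked up where they lie in their lanes, so slide them to the ledge's front edge until the tongue overhangs, take them by the tongue and lay every one flat in the mechanism's channel, hole over the stud and tongue to the front. Only when all the shims are in, put the brass plug on the stud, flange down, and last slip the wing knob on top, all of it sitting fully down and left alone. Do not disturb the other things on the counter.

Things in the scene. Friction and masses are not known exactly. Their poses are not given: they have to be found in the camera images.
- ledge: raised step of the counter, dark blue-grey laminate, 240 (x) x 370 (y) x 50 mm high, fixed; four lanes 70 mm wide (centres at y = -132, -44, 44, 132) run along x between white battens 18 wide and 10 high, open at the front edge, which faces the robot and is free. Each shim lies in a lane, too low for fingers beside it. Origin: centre of its underside; x points away from the robot, y left
- ledge_edge (a point): middle of the ledge's front top edge (120 mm in front of the ledge's centre, 50 mm above the counter); axes as the ledge's, the edge runs along y and overhanging is towards -x
- shim_a: flat stainless shim (three or four alike; None if absent) loose on the ledge: 2.5 mm thick, 0.15 kg; body 64 wide (y), x from -52 to +38 mm, tongue 52 wide, x from -102 to -52, 22 mm hole. Origin: underside, centre of the hole; x points away from the tongue. Mass centre at x = -31: tips if overhung over 65. Slippery on the ledge: a fingertip pressed on it (5 to 20 N) drags it
- shim_b: flat stainless shim (three or four alike; None if absent) loose on the ledge: 2.5 mm thick, 0.15 kg; body 64 wide (y), x from -52 to +38 mm, tongue 52 wide, x from -102 to -52, 22 mm hole. Origin: underside, centre of the hole; x points away from the tongue. Mass centre at x = -31: tips if overhung over 65. Slippery on the ledge: a fingertip pressed on it (5 to 20 N) drags it
- shim_c: flat stainless shim (three or four alike; None if absent) loose on the ledge: 2.5 mm thick, 0.15 kg; body 64 wide (y), x from -52 to +38 mm, tongue 52 wide, x from -102 to -52, 22 mm hole. Origin: underside, centre of the hole; x points away from the tongue. Mass centre at x = -31: tips if overhung over 65. Slippery on the ledge: a fingertip pressed on it (5 to 20 N) drags it
- shim_d: flat stainless shim (three or four alike; None if absent) loose on the ledge: 2.5 mm thick, 0.15 kg; body 64 wide (y), x from -52 to +38 mm, tongue 52 wide, x from -102 to -52, 22 mm hole. Origin: underside, centre of the hole; x points away from the tongue. Mass centre at x = -31: tips if overhung over 65. Slippery on the ledge: a fingertip pressed on it (5 to 20 N) drags it
- shim_a_tip (a point): middle of the front end of that shim's tongue (102 mm in front of its hole)
- shim_b_tip (a point): middle of the front end of that shim's tongue (102 mm in front of its hole)
- shim_c_tip (a point): middle of the front end of that shim's tongue (102 mm in front of its hole)
- shim_d_tip (a point): middle of the front end of that shim's tongue (102 mm in front of its hole)
- mech: open coin slide mechanism, fixed block, x from -50 to +50 mm, 84 wide, 50 high; on top a channel 72 wide between rails 6 thick and 13 high, a stop at the back (inner face x = +42), open to the front (-x). Origin: underside, below the stud; x to the back. Shims lie in it, tongues out over the front. A finished one with its knob on stands at the back of the counter: leave it
- mech_stud (a point): foot of the stud, on the channel floor 50 mm above the counter: a smooth upright pin of 12 mm diameter, 58 mm tall; axes as the mechanism's
- plug: brass cylinder plug, standing flange down: flange 50 mm diameter and 6 mm thick below, barrel 36 mm diameter above it, 30 mm high in all, bored right through 18 mm. Origin: centre of the flange's underside, z up the barrel
- knob: chrome wing knob, standing: skirt 48 mm diameter, 6 thick, hub about 36 diameter up to z = 25, above it a web 12 thick (along y), 70 long (along x), z = 24 to 42 mm, and wings at both ends rising to 53, span 84. Plain 18 mm bore from below, 22 deep: it slips over the stud, no turning. Origin: centre of the underside, z up
- key_tag: green plastic locker key tag with a key, 100 x 38 x 10 mm, bystander
- cam_lock: small cam lock on its foot, 46 x 40 x 54 mm, bystander
- spanner: steel spanner, 160 mm, at the back of the ledge, bystander; origin at its middle
- oil: oil bottle, 44 mm diameter, 110 mm tall, bystander
- coin_cup: grey coin cup, 72 mm diameter, 55 mm tall, bystander
Mind the look-alikes: they are no part of the job. Leave any blue look-alike of the shim_a alone.

How it is judged (in metres and radians):
On the way, in this order (a step that is already met when the one before it is completed fails the run):
1. a shim lies flat on the ledge with its tongue overhanging the front edge by 25 mm or more (((x of shim_a_tip in the frame of ledge_edge below -0.025 m and angle between shim_a's own z axis and vertical below 0.05 rad and z of shim_a in the frame of ledge_edge between -0.002 and 0.003 m and y of shim_a in the frame of ledge_edge between -0.185 and 0.185 m) or (x of shim_b_tip in the frame of ledge_edge below -0.025 m and angle between shim_b's own z axis and vertical below 0.05 rad and z of shim_b in the frame of ledge_edge between -0.002 and 0.003 m and y of shim_b in the frame of ledge_edge between -0.185 and 0.185 m) or (x of shim_c_tip in the frame of ledge_edge below -0.025 m and angle between shim_c's own z axis and vertical below 0.05 rad and z of shim_c in the frame of ledge_edge between -0.002 and 0.003 m and y of shim_c in the frame of ledge_edge between -0.185 and 0.185 m) or (x of shim_d_tip in the frame of ledge_edge below -0.025 m and angle between shim_d's own z axis and vertical below 0.05 rad and z of shim_d in the frame of ledge_edge between -0.002 and 0.003 m and y of shim_d in the frame of ledge_edge between -0.185 and 0.185 m))), for 0.2 s.
2. every shim lies flat in the mechanism's channel, hole over the stud (horizontal distance between each of shim_a, shim_b, shim_c, shim_d and mech_stud below 0.0075 m and z of shim_a in the frame of mech_stud between -0.002 and 0.0095 m and angle between each of shim_a, shim_b, shim_c, shim_d's own z axis and vertical below 0.06 rad and linear speed of each of shim_a, shim_b, shim_c, shim_d below 0.02 m/s and angle between the x axis of each of shim_a, shim_b, shim_c, shim_d and the x axis of mech, either way round below 0.12 rad and z of shim_b in the frame of mech_stud between -0.002 and 0.0095 m and z of shim_c in the frame of mech_stud between -0.002 and 0.0095 m and z of shim_d in the frame of mech_stud between -0.002 and 0.0095 m), for 0.3 s.
3. the plug sits flange down on the shims, over the stud (horizontal distance between plug and mech_stud below 0.005 m and z of plug in the frame of mech_stud between 0.0055 and 0.012 m and angle between plug's own z axis and vertical below 0.06 rad and linear speed of plug below 0.02 m/s), for 0.3 s.
4. the wing knob sits on the plug, over the stud (horizontal distance between knob and mech_stud below 0.005 m and z of knob in the frame of mech_stud between 0.0355 and 0.042 m and angle between knob's own z axis and vertical below 0.06 rad and linear speed of knob below 0.02 m/s), for 0.3 s.
At the end, for the whole second after the job is handed in: Shims flat in the channel (hole within 7.5 mm of the stud axis, underside under 9.5 mm above its floor, 0.12 rad yaw); plug flange down on them (within 5 mm, underside 5.5 to 12 mm up); knob on the plug (within 5 mm, underside 35.5 to 42 mm up); each tilted under 0.06 rad, at rest (all of step 2 and all of step 3 and all of step 4); the robot touches nothing.
It fails at once if the green key tag is moved by more than 40 mm (distance of key_tag from where it was at the start of the episode above 0.04 m).
It fails at once if the cam lock is moved by more than 40 mm (distance of cam_lock from where it was at the start of the episode above 0.04 m).
It fails at once if the spanner is moved by more than 40 mm (distance of spanner from where it was at the start of the episode above 0.04 m).
It fails at once if the oil bottle is moved by more than 40 mm (distance of oil from where it was at the start of the episode above 0.04 m).
It fails at once if the coin cup is moved by more than 40 mm (distance of coin_cup from where it was at the start of the episode above 0.04 m).
Of shim_a, shim_b, shim_c, shim_d only 3 to 4 are there at a start; the rules pass over those that are not, and their reading is None.
At some moment in a run one of plug, knob may be knocked a few centimetres aside while the robot is not near it.
It also fails if it takes over 210 s, if anything falls off the work surface, if the arm or the gripper's body presses on something with over 40 N, if the wrist force passes 120 N, or if a joint passes its speed limit or range.

## Working session

There is one attempt and no reset: what is moved stays moved. The work goes in short steps, Python scripts to look and compute and a tool call to move; the robot and the scene stay as the last step left them, time stands still between calls to the robot, and variables do not carry over. Pictures are saved under pics/ and viewed, at most 14 in all, crops included, and the job is handed in when it is done.

Besides the shell and the picture viewer there is one more tool, called after "Call:" in YAML: its name, and indented under it one key for each argument. drive_tool: Moves the arm, as the interface text tells. Its arguments: {"type":"object","properties":{"plan":{"type":"array","items":{"type":"object","properties":{"x":{"type":"number"},"y":{"type":"number"},"z":{"type":"number"},"ax":{"type":"number"},"ay":{"type":"number"},"az":{"type":"number"},"hand":{"type":"number"}}}},"grip_force":{"type":"number"}},"required":["plan"]}

```bash
mkdir -p pics; ls; python3 - <<'E'
from rig import monitor, imaging, r
import cv2
s=monitor.sense(); print(s['clock'],s['eef_pos'],s['tcp_rot'],s['contact_force'])
for n in ('scene','top'):
    cv2.imwrite(f'pics/{n}0.png',imaging.grab_frame(n)[:,:,::-1])
    c=imaging.camera_info(n); print(n,c)
E
```

```text
pics
0.0 [ 209.9204368  -588.18072909  230.55824511] [-3.14018870e+00  2.77540584e-05  3.42812173e-01] [ 0.11306845 -0.19006568 -0.64567981]
scene {'mtx': array([[392.04758146,   0.        , 322.30001101],
       [  0.        , 392.04758146, 201.11900338],
       [  0.        ,   0.        ,   1.        ]]), 'R': array([[-0.03704611,  0.99925987, -0.01035869],
       [ 0.52612899,  0.01069056, -0.85033758],
       [-0.84959748, -0.03695171, -0.52613563]]), 't': array([  12.33381578, -217.95718598, 1523.27113819])}
top {'mtx': array([[429.5030643 ,   0.        , 324.68410811],
       [  0.        , 429.5030643 , 195.56260538],
       [  0.        ,   0.        ,   1.        ]]), 'R': array([[ 0.00662143, -0.9999652 , -0.00507544],
       [-0.9950191 , -0.00608366, -0.09949859],
       [ 0.09946425,  0.00570899, -0.99502476]]), 't': array([ -15.67291127,  520.70583455, 1056.08165005])}
```

View pics/scene0.png

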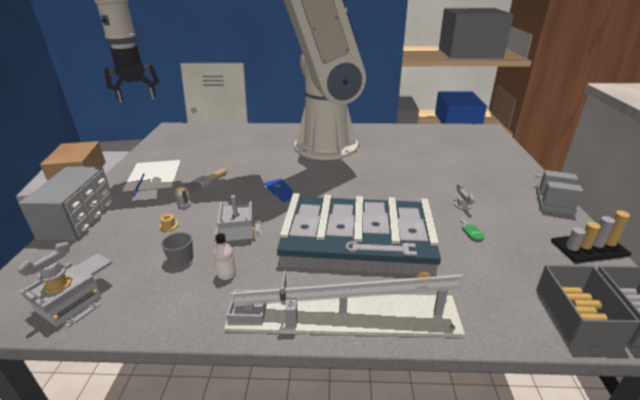

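View pics/top0.png

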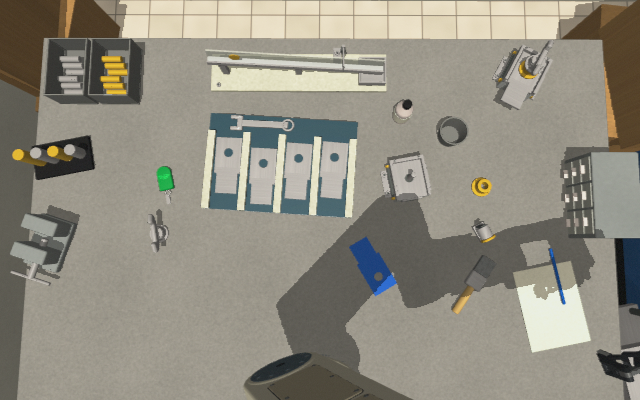

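The top view shows four shims in lanes (x 215–350, y 135–205), the mechanism at (407,177), the plug at (481,187), the wing knob probably at (155,232) and the cam lock at (484,231). The blue look-alike lies at (373,265).

```bash
python3 - <<'E'
import cv2
im=cv2.imread('pics/top0.png')
a=cv2.resize(im[105:225,200:360],None,fx=5,fy=5,interpolation=cv2.INTER_CUBIC)[:600]
b=cv2.resize(im[145:245,375:505],None,fx=4,fy=4,interpolation=cv2.INTER_CUBIC)
c=cv2.resize(im[150:250,140:200],None,fx=4,fy=4,interpolation=cv2.INTER_CUBIC)
cv2.imwrite('pics/c1.png',a); cv2.imwrite('pics/c2.png',cv2.hconcat([b,c]))
E
```

```text
(no output)
```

View pics/c1.png

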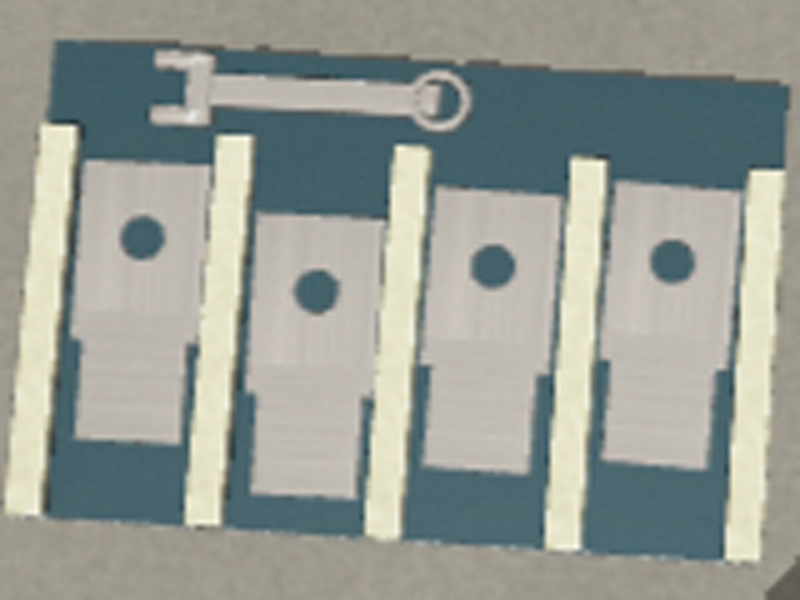

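View pics/c2.png

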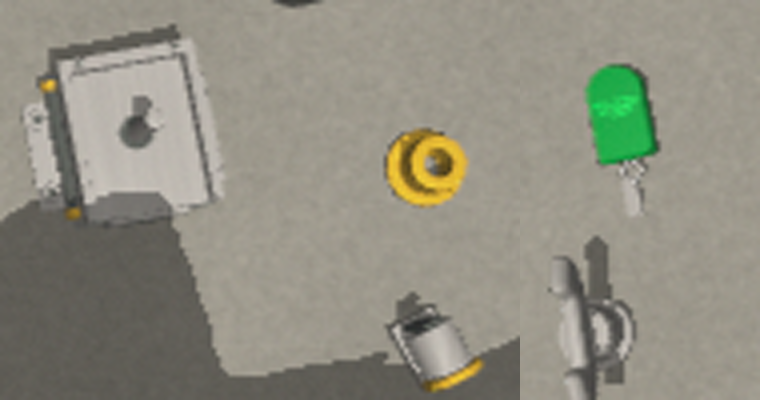

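The ledge crop shows four clean shims with holes at about (142,238), (317,291), (493,266), (672,261), and a front edge from (45,517) to (725,560). The second crop shows the mechanism, plug and cam lock, plus the green tag with the winged knob below it.

```bash
cat > h.py <<'E'
import numpy as np, cv2
def ray(c,uv):
    d=np.linalg.inv(c['mtx'])@np.array([uv[0],uv[1],1.0]); R=np.array(c['R']); t=np.array(c['t'])
    return -R.T@t, R.T@d
def onplane(c,uv,z):
    o,d=ray(c,uv); return (o+d*(z-o[2])/d[2])[:2]
def proj(c,X):
    p=np.array(c['R'])@np.asarray(X,float)+c['t']; p=np.array(c['mtx'])@p; return p[:2]/p[2]
E
python3 - <<'E'
from rig import imaging
from h import *
c=imaging.camera_info('top')
A=lambda p:(200+(p[0]+.5)/5-.5,105+(p[1]+.5)/5-.5)
B=lambda p:(375+(p[0]+.5)/4-.5,145+(p[1]+.5)/4-.5)
K=lambda p:(140+(p[0]-520+.5)/4-.5,150+(p[1]+.5)/4-.5)
np.set_printoptions(precision=1,suppress=True)
for n,p in dict(BL=(55,40),BR=(789,84),FL=(45,517),FR=(725,560)).items(): print(n,onplane(c,A(p),50))
im=cv2.imread('pics/top0.png'); 
for p in ((142,238),(317,291),(493,266),(672,261)):
    u,v=A(p); x0,y0=int(u)-6,int(v)-6
    g=im[y0:y0+13,x0:x0+13].astype(float)[:,:,2]; w=np.clip(150-g,0,None)
    yy,xx=np.mgrid[0:13,0:13]; q=(x0+(w*xx).sum()/w.sum(),y0+(w*yy).sum()/w.sum())
    print('hole',onplane(c,q,51.5))
for n,p in dict(tip1=(128,441),tip2=(303,496),tip3=(476,471),tip4=(655,466)).items(): print(n,onplane(c,A(p),52.5))
print('stud top',onplane(c,B((155,118)),108),'foot',onplane(c,B((137,130)),50))
print('rails',[onplane(c,B(p),63) for p in ((68,60),(98,205),(180,45),(212,205))])
print('plug',onplane(c,B((438,162)),30),'knob skirt',onplane(c,K((598,332)),3), 'wings',onplane(c,K((556,265)),53),onplane(c,K((578,385)),53))
E
```

```text
BL [726.3 275.8]
BR [705.6 -93.2]
FL [485.9 272.8]
FR [466.9 -61.6]
hole [625.3 228.5]
hole [598.9 141.3]
hole [611.9  53.8]
hole [615.  -35.1]
tip1 [523.5 232.4]
tip2 [496.9 145.6]
tip3 [509.7  60.8]
tip4 [512.7 -27.1]
stud top [ 564.2 -219.7] foot [ 565.4 -220.2]
rails [array([ 606.6, -176.1]), array([ 517.4, -193.5]), array([ 616.3, -244.8]), array([ 517.9, -262.7])]
plug [ 549.2 -412.6] knob skirt [425.3 410.3] wings [465.5 418.4] [392.6 401.5]
```

```bash
cat > go.py <<'E'
# usage: go.py "x y z yaw hand n" ...   world targets -> tool-unit rows; cmd.json keeps the commanded pose
import sys,json,math
from rig import monitor
s=monitor.sense(); c=json.load(open('cmd.json'))
print('t %.2f'%s['clock'],'meas',[round(float(v),1) for v in s['eef_pos']],[round(float(v),3) for v in s['tcp_rot']],'cmd',[round(v,3) for v in c],'F',[round(float(v),1) for v in s['contact_force']],'open %.3f gf %.1f'%(s['opening'],s['grasp_force']))
x0,y0,z0,w0=c; rows=[]; p=c
for a in sys.argv[1:]:
    x,y,z,w,h,n=map(float,a.split())
    dx,dy=x-x0,y-y0; C,S=math.cos(w0),math.sin(w0)
    r=dict(x=round((dx*C+dy*S)/50,2),y=round((dx*S-dy*C)/50,2),z=round((z0-z)/50,2),az=round(-math.degrees(w-w0)/6,2),hand=h)
    d=math.dist((x,y,z),p[:3]); 
    if d/n>45: print('FAST',d,n)
    if abs(math.degrees(w-p[3]))/n>8: print('FASTROT')
    rows.append((r,int(n))); p=[x,y,z,w]
    a_,b_=r['x']*50,r['y']*50
    end=[x0+a_*C+b_*S,y0+a_*S-b_*C,z0-r['z']*50,w0-math.radians(r['az']*6)]
if rows:
    for r,n in rows: print(n,'x',json.dumps(r))
    print('rows',sum(n for _,n in rows)); json.dump(end,open('cmd.json','w'))
E
echo '[210.077,-588.639,231.281,0.3428]' > cmd.json
python3 go.py "340 -410 230 0.26 85 8"; python3 go.py "465 -226 230 0.18 85 8"
```

```text
t 0.10 meas [209.9, -588.2, 230.6] [-3.14, -0.0, 0.343] cmd [210.077, -588.639, 231.281, 0.343] F [0.1, -0.4, -0.2] open 0.999 gf 0.0
8 x {"x": 3.65, "y": -2.49, "z": 0.03, "az": 0.79, "hand": 85.0}
rows 8
t 0.10 meas [209.9, -588.2, 230.6] [-3.14, -0.0, 0.343] cmd [340.111, -410.04, 229.781, 0.26] F [0.1, -0.4, -0.2] open 0.999 gf 0.0
8 x {"x": 3.36, "y": -2.91, "z": -0.0, "az": 0.76, "hand": 85.0}
rows 8
```

Call:
drive_tool:
  plan:
    - {"x": 3.65,"y": -2.49,"z": 0.03,"az": 0.79,"hand": 85}
    - {"x": 3.65,"y": -2.49,"z": 0.03,"az": 0.79,"hand": 85}
    - {"x": 3.65,"y": -2.49,"z": 0.03,"az": 0.79,"hand": 85}
    - {"x": 3.65,"y": -2.49,"z": 0.03,"az": 0.79,"hand": 85}
    - {"x": 3.65,"y": -2.49,"z": 0.03,"az": 0.79,"hand": 85}
    - {"x": 3.65,"y": -2.49,"z": 0.03,"az": 0.79,"hand": 85}
    - {"x": 3.65,"y": -2.49,"z": 0.03,"az": 0.79,"hand": 85}
    - {"x": 3.65,"y": -2.49,"z": 0.03,"az": 0.79,"hand": 85}

```text
invalid input
```

Call:
drive_tool:
  plan:
    - {"x": 3.36,"y": -2.91,"z": 0,"az": 0.76,"hand": 85}
    - {"x": 3.36,"y": -2.91,"z": 0,"az": 0.76,"hand": 85}
    - {"x": 3.36,"y": -2.91,"z": 0,"az": 0.76,"hand": 85}
    - {"x": 3.36,"y": -2.91,"z": 0,"az": 0.76,"hand": 85}
    - {"x": 3.36,"y": -2.91,"z": 0,"az": 0.76,"hand": 85}
    - {"x": 3.36,"y": -2.91,"z": 0,"az": 0.76,"hand": 85}
    - {"x": 3.36,"y": -2.91,"z": 0,"az": 0.76,"hand": 85}
    - {"x": 3.36,"y": -2.91,"z": 0,"az": 0.76,"hand": 85}

```text
invalid input
```

```bash
python3 go.py; python3 - <<'E'
from rig import monitor, imaging
import cv2
from h import *
c=imaging.camera_info('wrist'); cv2.imwrite('pics/w1.png',imaging.grab_frame('wrist')[:,:,::-1])
print({k:np.round(v,3) for k,v in c.items()}); print(proj(c,(564.8,-220,50)),proj(c,(564.8,-220,108)))
np.savez('w1.npz',**c)
E
```

```text
t 0.10 meas [209.9, -588.2, 230.6] [-3.14, -0.0, 0.343] cmd [465.046, -226.232, 229.781, 0.18] F [0.1, -0.4, -0.2] open 0.999 gf 0.0
{'mtx': array([[302.882,   0.   , 315.01 ],
       [  0.   , 302.882, 202.557],
       [  0.   ,   0.   ,   1.   ]]), 'R': array([[ 0.336, -0.942, -0.   ],
       [-0.901, -0.322,  0.29 ],
       [-0.273, -0.097, -0.957]]), 't': array([-624.024,  -37.794,  378.079])}
[ -33.10619896 -505.38241486] [-169.19591316 -746.2891252 ]
```

View pics/w1.png

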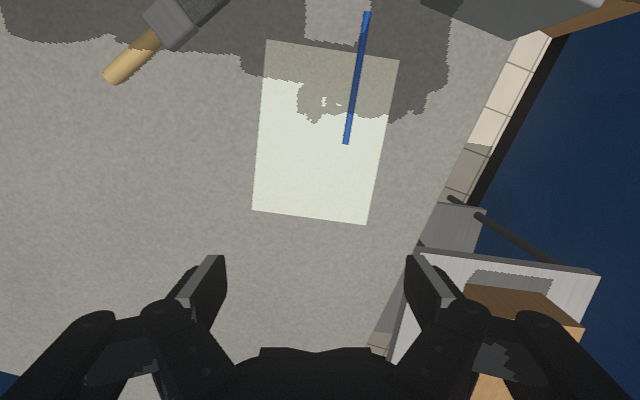

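The wrist view shows the open fingers at the bottom (tips at (215,260) and (415,260)), looking forward along tool x. The arm has not moved, since both calls were refused, possibly for missing ax/ay.

Call:
drive_tool:
  plan:
    - {"x": 3.65,"y": -2.49,"z": 0.03,"ax": 0,"ay": 0,"az": 0.79,"hand": 85}
    - {"x": 3.65,"y": -2.49,"z": 0.03,"ax": 0,"ay": 0,"az": 0.79,"hand": 85}
    - {"x": 3.65,"y": -2.49,"z": 0.03,"ax": 0,"ay": 0,"az": 0.79,"hand": 85}
    - {"x": 3.65,"y": -2.49,"z": 0.03,"ax": 0,"ay": 0,"az": 0.79,"hand": 85}
    - {"x": 3.65,"y": -2.49,"z": 0.03,"ax": 0,"ay": 0,"az": 0.79,"hand": 85}
    - {"x": 3.65,"y": -2.49,"z": 0.03,"ax": 0,"ay": 0,"az": 0.79,"hand": 85}
    - {"x": 3.65,"y": -2.49,"z": 0.03,"ax": 0,"ay": 0,"az": 0.79,"hand": 85}
    - {"x": 3.65,"y": -2.49,"z": 0.03,"ax": 0,"ay": 0,"az": 0.79,"hand": 85}

```text
clock: 0.95
eef_pos: [339.6, -410.9, 229.8]
tcp_rot: [3.141, 0.0, 0.259]
contact_force: [-0.2, -0.5, -0.5]
opening: 0.995
grasp_force: 0.0
```

Call:
drive_tool:
  plan:
    - {"x": 3.36,"y": -2.91,"z": 0,"ax": 0,"ay": 0,"az": 0.76,"hand": 85}
    - {"x": 3.36,"y": -2.91,"z": 0,"ax": 0,"ay": 0,"az": 0.76,"hand": 85}
    - {"x": 3.36,"y": -2.91,"z": 0,"ax": 0,"ay": 0,"az": 0.76,"hand": 85}
    - {"x": 3.36,"y": -2.91,"z": 0,"ax": 0,"ay": 0,"az": 0.76,"hand": 85}
    - {"x": 3.36,"y": -2.91,"z": 0,"ax": 0,"ay": 0,"az": 0.76,"hand": 85}
    - {"x": 3.36,"y": -2.91,"z": 0,"ax": 0,"ay": 0,"az": 0.76,"hand": 85}
    - {"x": 3.36,"y": -2.91,"z": 0,"ax": 0,"ay": 0,"az": 0.76,"hand": 85}
    - {"x": 3.36,"y": -2.91,"z": 0,"ax": 0,"ay": 0,"az": 0.76,"hand": 85}

```text
clock: 1.75
eef_pos: [464.4, -227.7, 229.7]
tcp_rot: [3.141, 0.0, 0.179]
contact_force: [-0.7, -0.2, 0.3]
opening: 0.995
grasp_force: 0.0
```

```bash
sed -i 's/,az=round/,ax=0,ay=0,az=round/' go.py; python3 go.py; python3 - <<'E'
from rig import monitor, imaging
import cv2
from h import *
c=imaging.camera_info('wrist'); cv2.imwrite('pics/w2.png',imaging.grab_frame('wrist')[:,:,::-1])
print(proj(c,(564.8,-220,50)),proj(c,(564.8,-220,108)))
np.savez('w2.npz',**c)
E
```

```text
t 1.75 meas [464.4, -227.7, 229.7] [3.141, 0.0, 0.179] cmd [465.046, -226.232, 229.781, 0.18] F [-0.7, -0.2, 0.3] open 0.995 gf 0.0
[325.64237403  82.3282931 ] [328.15689452  75.86182951]
```

View pics/w2.png

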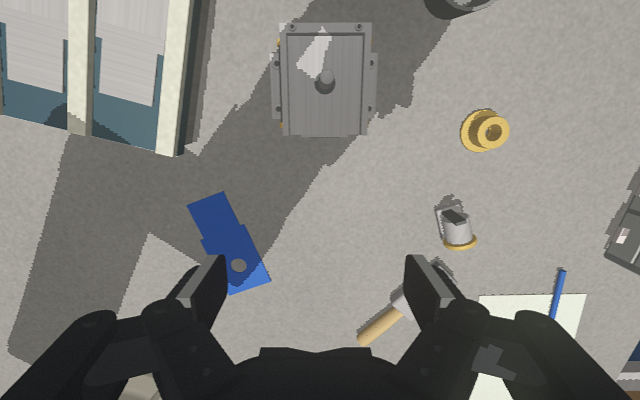

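The wrist view puts the stud top at (328,76) and its foot at (325,84), matching the prediction within about 1 px. The rails are vertical in the picture, so the mechanism yaw is about 0.18.

```bash
python3 - <<'E'
from h import *
c=np.load('w2.npz'); print(onplane(c,(328,76),108),onplane(c,(325.5,84),50))
print([onplane(c,p,63) for p in((284,135),(290,35),(368,135),(362,35))])
print('lane4 front corners',onplane(c,(92,137),50),onplane(c,(158,151),50))
E
python3 go.py "584 -33.2 120 -0.056 0 7" "584 -33.2 100 -0.056 0 1"; python3 go.py "584 -33.2 56 -0.056 0 3" "584 -33.2 52 -0.056 0 2"  "584 -33.2 50 -0.056 0 2"
```

```text
[ 564.67583778 -219.89498731] [ 563.2550878  -220.15164001]
[array([ 508.11813307, -188.08611758]), array([ 597.41023368, -180.20074281]), array([ 523.01519658, -270.56265809]), array([ 609.11183217, -244.83481462])]
lane4 front corners [469.4121651    9.27831006] [466.97495623 -58.69157048]
t 1.80 meas [464.3, -227.7, 229.7] [3.141, 0.0, 0.179] cmd [465.046, -226.232, 229.781, 0.18] F [-0.6, -1.0, -0.4] open 0.995 gf 0.0
7 x {"x": 3.03, "y": -3.37, "z": 2.2, "ax": 0, "ay": 0, "az": 2.26, "hand": 0.0}
1 x {"x": 3.03, "y": -3.37, "z": 2.6, "ax": 0, "ay": 0, "az": 2.26, "hand": 0.0}
rows 8
t 1.80 meas [464.3, -227.7, 229.7] [3.141, 0.0, 0.179] cmd [583.839, -33.273, 99.781, -0.056] F [-0.6, -1.0, -0.4] open 0.995 gf 0.0
3 x {"x": 0.0, "y": -0.0, "z": 0.88, "ax": 0, "ay": 0, "az": -0.0, "hand": 0.0}
2 x {"x": 0.0, "y": -0.0, "z": 0.96, "ax": 0, "ay": 0, "az": -0.0, "hand": 0.0}
2 x {"x": 0.0, "y": -0.0, "z": 1.0, "ax": 0, "ay": 0, "az": -0.0, "hand": 0.0}
rows 7
```

Call:
drive_tool:
  plan:
    - {"x": 3.03,"y": -3.37,"z": 2.2,"ax": 0,"ay": 0,"az": 2.26,"hand": 0}
    - {"x": 3.03,"y": -3.37,"z": 2.2,"ax": 0,"ay": 0,"az": 2.26,"hand": 0}
    - {"x": 3.03,"y": -3.37,"z": 2.2,"ax": 0,"ay": 0,"az": 2.26,"hand": 0}
    - {"x": 3.03,"y": -3.37,"z": 2.2,"ax": 0,"ay": 0,"az": 2.26,"hand": 0}
    - {"x": 3.03,"y": -3.37,"z": 2.2,"ax": 0,"ay": 0,"az": 2.26,"hand": 0}
    - {"x": 3.03,"y": -3.37,"z": 2.2,"ax": 0,"ay": 0,"az": 2.26,"hand": 0}
    - {"x": 3.03,"y": -3.37,"z": 2.2,"ax": 0,"ay": 0,"az": 2.26,"hand": 0}
    - {"x": 3.03,"y": -3.37,"z": 2.6,"ax": 0,"ay": 0,"az": 2.26,"hand": 0}

```text
clock: 2.6
eef_pos: [585.4, -35.0, 102.1]
tcp_rot: [3.141, -0.004, -0.057]
contact_force: [0.4, -0.6, 0.2]
opening: 0.005
grasp_force: 0.0
```

Call:
drive_tool:
  plan:
    - {"x": 0,"y": 0,"z": 0.5,"ax": 0,"ay": 0,"az": 0,"hand": 0}
    - {"x": 0,"y": 0,"z": 0.88,"ax": 0,"ay": 0,"az": 0,"hand": 0}
    - {"x": 0,"y": 0,"z": 0.88,"ax": 0,"ay": 0,"az": 0,"hand": 0}
    - {"x": 0,"y": 0,"z": 0.92,"ax": 0,"ay": 0,"az": 0,"hand": 0}
    - {"x": 0,"y": 0,"z": 0.94,"ax": 0,"ay": 0,"az": 0,"hand": 0}
    - {"x": 0,"y": 0,"z": 0.96,"ax": 0,"ay": 0,"az": 0,"hand": 0}
    - {"x": 0,"y": 0,"z": 0.96,"ax": 0,"ay": 0,"az": 0,"hand": 0}

```text
clock: 3.3
eef_pos: [584.3, -33.5, 52.6]
tcp_rot: [3.141, -0.001, -0.056]
contact_force: [0.7, -0.4, 2.5]
opening: -0.002
grasp_force: 1.5
```

```bash
python3 - <<'E'
import json
c=json.load(open('cmd.json'));c[2]=99.781-48;json.dump(c,open('cmd.json','w'))
E
python3 go.py
```

```text
t 3.30 meas [584.3, -33.5, 52.6] [3.141, -0.001, -0.056] cmd [583.839, -33.273, 51.781, -0.056] F [0.7, -0.4, 2.5] open -0.002 gf 1.5
```

Call:
drive_tool:
  plan:
    - {"x": 0,"y": 0,"z": 0.02,"ax": 0,"ay": 0,"az": 0,"hand": 0}
    - {"x": 0,"y": 0,"z": 0.03,"ax": 0,"ay": 0,"az": 0,"hand": 0}
    - {"x": 0,"y": 0,"z": 0.03,"ax": 0,"ay": 0,"az": 0,"hand": 0}

```text
clock: 3.6
eef_pos: [585.4, -33.3, 52.5]
tcp_rot: [3.141, -0.003, -0.056]
contact_force: [-2.9, -0.0, 17.1]
opening: -0.001
grasp_force: 8.5
```

Call:
drive_tool:
  plan:
    - {"x": -0.2,"y": 0,"z": -0.005,"ax": 0,"ay": 0,"az": 0,"hand": 0}
    - {"x": -0.45,"y": 0,"z": -0.005,"ax": 0,"ay": 0,"az": 0,"hand": 0}
    - {"x": -0.7,"y": 0,"z": -0.005,"ax": 0,"ay": 0,"az": 0,"hand": 0}
    - {"x": -0.95,"y": 0,"z": -0.005,"ax": 0,"ay": 0,"az": 0,"hand": 0}
    - {"x": -1.2,"y": 0,"z": -0.005,"ax": 0,"ay": 0,"az": 0,"hand": 0}
    - {"x": -1.45,"y": 0,"z": -0.005,"ax": 0,"ay": 0,"az": 0,"hand": 0}
    - {"x": -1.7,"y": 0,"z": -0.005,"ax": 0,"ay": 0,"az": 0,"hand": 0}
    - {"x": -1.8,"y": 0,"z": -0.005,"ax": 0,"ay": 0,"az": 0,"hand": 0}

```text
clock: 4.4
eef_pos: [496.0, -28.2, 52.5]
tcp_rot: [3.142, -0.006, -0.056]
contact_force: [2.9, -0.2, 11.6]
opening: -0.004
grasp_force: 5.8
```

```bash
cat > tips.py <<'E'
from rig import imaging
from h import *
import sys
im=imaging.grab_frame('top')[:,:,::-1]; cv2.imwrite(sys.argv[1],im)
E
python3 tips.py pics/t1.png; python3 - <<'E'
import cv2
im=cv2.imread('pics/t1.png'); cv2.imwrite('pics/t1c.png',cv2.resize(im[105:225,200:360],None,fx=5,fy=5,interpolation=cv2.INTER_CUBIC))
E
```

```text
(no output)
```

View pics/t1c.png

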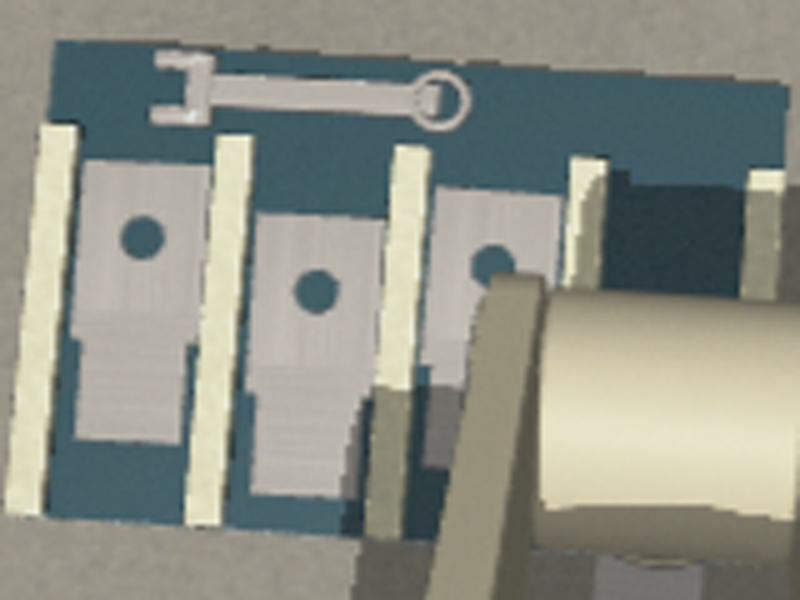

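The drag worked: the shim left its lane position and its tongue now passes the front edge (crop x 595–705, y>560). I'll drag the other three the same way.

```bash
echo '[494.0,-28.2,50.5,-0.056]'>cmd.json; python3 go.py "494 -28.2 75 -0.056 0 1" "581 55.2 75 -0.056 0 4" "581 55.2 55 -0.056 0 1" "581 55.2 51.5 -0.056 0 1" "581 55.2 50.5 -0.056 0 1"; python3 go.py "500.1 59.7 50.5 -0.056 0 8" 
```

```text
t 4.45 meas [495.4, -28.2, 52.5] [3.142, -0.005, -0.056] cmd [494.0, -28.2, 50.5, -0.056] F [-2.8, -0.3, 16.2] open 0.003 gf 8.2
1 x {"x": 0.0, "y": -0.0, "z": -0.49, "ax": 0, "ay": 0, "az": -0.0, "hand": 0.0}
4 x {"x": 1.64, "y": -1.76, "z": -0.49, "ax": 0, "ay": 0, "az": -0.0, "hand": 0.0}
1 x {"x": 1.64, "y": -1.76, "z": -0.09, "ax": 0, "ay": 0, "az": -0.0, "hand": 0.0}
1 x {"x": 1.64, "y": -1.76, "z": -0.02, "ax": 0, "ay": 0, "az": -0.0, "hand": 0.0}
1 x {"x": 1.64, "y": -1.76, "z": 0.0, "ax": 0, "ay": 0, "az": -0.0, "hand": 0.0}
rows 8
t 4.45 meas [495.4, -28.2, 52.5] [3.142, -0.005, -0.056] cmd [580.797, 55.072, 50.5, -0.056] F [-2.8, -0.3, 16.2] open 0.003 gf 8.2
8 x {"x": -1.62, "y": -0.0, "z": 0.0, "ax": 0, "ay": 0, "az": -0.0, "hand": 0.0}
rows 8
```

Call:
drive_tool:
  plan:
    - {"x": 0,"y": 0,"z": -0.49,"ax": 0,"ay": 0,"az": 0,"hand": 0}
    - {"x": 0.6,"y": -0.65,"z": -0.49,"ax": 0,"ay": 0,"az": 0,"hand": 0}
    - {"x": 1.2,"y": -1.3,"z": -0.49,"ax": 0,"ay": 0,"az": 0,"hand": 0}
    - {"x": 1.64,"y": -1.76,"z": -0.49,"ax": 0,"ay": 0,"az": 0,"hand": 0}
    - {"x": 1.64,"y": -1.76,"z": -0.4,"ax": 0,"ay": 0,"az": 0,"hand": 0}
    - {"x": 1.64,"y": -1.76,"z": -0.1,"ax": 0,"ay": 0,"az": 0,"hand": 0}
    - {"x": 1.64,"y": -1.76,"z": -0.03,"ax": 0,"ay": 0,"az": 0,"hand": 0}
    - {"x": 1.64,"y": -1.76,"z": 0,"ax": 0,"ay": 0,"az": 0,"hand": 0}

```text
clock: 5.25
eef_pos: [581.3, 54.7, 52.4]
tcp_rot: [-3.141, -0.002, -0.057]
contact_force: [-6.7, 2.0, 41.5]
opening: 0.001
grasp_force: 20.7
```

Call:
drive_tool:
  plan:
    - {"x": 0,"y": 0,"z": 0,"ax": 0,"ay": 0,"az": 0,"hand": 0}

```text
clock: 5.35
eef_pos: [581.4, 54.6, 52.5]
tcp_rot: [-3.141, -0.002, -0.057]
contact_force: [-3.6, 2.0, 26.1]
opening: 0.001
grasp_force: 12.8
```

Call:
drive_tool:
  plan:
    - {"x": -0.1,"y": 0,"z": -0.02,"ax": 0,"ay": 0,"az": 0,"hand": 0}
    - {"x": -0.3,"y": 0,"z": -0.02,"ax": 0,"ay": 0,"az": 0,"hand": 0}
    - {"x": -0.55,"y": 0,"z": -0.02,"ax": 0,"ay": 0,"az": 0,"hand": 0}
    - {"x": -0.8,"y": 0,"z": -0.02,"ax": 0,"ay": 0,"az": 0,"hand": 0}
    - {"x": -1.05,"y": 0,"z": -0.02,"ax": 0,"ay": 0,"az": 0,"hand": 0}
    - {"x": -1.3,"y": 0,"z": -0.02,"ax": 0,"ay": 0,"az": 0,"hand": 0}
    - {"x": -1.55,"y": 0,"z": -0.02,"ax": 0,"ay": 0,"az": 0,"hand": 0}
    - {"x": -1.64,"y": 0,"z": -0.02,"ax": 0,"ay": 0,"az": 0,"hand": 0}

```text
clock: 6.15
eef_pos: [499.0, 58.9, 52.5]
tcp_rot: [-3.141, -0.003, -0.057]
contact_force: [2.1, -0.0, 13.3]
opening: -0.002
grasp_force: 6.6
```

```bash
echo '[499.0,59.7,51.0,-0.056]'>cmd.json; python3 go.py "499 59.7 75 -0.056 0 1" "568 143.4 75 -0.056 0 4" "568 143.4 51.5 -0.056 0 3"
```

```text
t 6.15 meas [499.0, 58.9, 52.5] [-3.141, -0.003, -0.057] cmd [499.0, 59.7, 51.0, -0.056] F [2.1, -0.0, 13.3] open -0.002 gf 6.6
1 x {"x": 0.0, "y": -0.0, "z": -0.48, "ax": 0, "ay": 0, "az": -0.0, "hand": 0.0}
4 x {"x": 1.28, "y": -1.75, "z": -0.48, "ax": 0, "ay": 0, "az": -0.0, "hand": 0.0}
3 x {"x": 1.28, "y": -1.75, "z": -0.01, "ax": 0, "ay": 0, "az": -0.0, "hand": 0.0}
rows 8
```

Call:
drive_tool:
  plan:
    - {"x": 0,"y": 0,"z": -0.48,"ax": 0,"ay": 0,"az": 0,"hand": 0}
    - {"x": 0.5,"y": -0.65,"z": -0.48,"ax": 0,"ay": 0,"az": 0,"hand": 0}
    - {"x": 1.0,"y": -1.3,"z": -0.48,"ax": 0,"ay": 0,"az": 0,"hand": 0}
    - {"x": 1.28,"y": -1.75,"z": -0.48,"ax": 0,"ay": 0,"az": 0,"hand": 0}
    - {"x": 1.28,"y": -1.75,"z": -0.3,"ax": 0,"ay": 0,"az": 0,"hand": 0}
    - {"x": 1.28,"y": -1.75,"z": -0.1,"ax": 0,"ay": 0,"az": 0,"hand": 0}
    - {"x": 1.28,"y": -1.75,"z": -0.04,"ax": 0,"ay": 0,"az": 0,"hand": 0}
    - {"x": 1.28,"y": -1.75,"z": -0.02,"ax": 0,"ay": 0,"az": 0,"hand": 0}

```text
clock: 6.95
eef_pos: [566.6, 142.1, 52.5]
tcp_rot: [3.141, 0.001, -0.057]
contact_force: [-3.6, 0.2, 19.2]
opening: -0.003
grasp_force: 9.7
```

Call:
drive_tool:
  plan:
    - {"x": 0,"y": 0,"z": 0,"ax": 0,"ay": 0,"az": 0,"hand": 0}

```text
clock: 7.05
eef_pos: [566.7, 142.0, 52.6]
tcp_rot: [3.141, 0.001, -0.057]
contact_force: [-0.7, 1.0, 8.8]
opening: -0.0
grasp_force: 4.6
```

Drag lane 2 by about 63 mm, with a touch more pressure.

Call:
drive_tool:
  plan:
    - {"x": -0.05,"y": 0,"z": 0.01,"ax": 0,"ay": 0,"az": 0,"hand": 0}
    - {"x": -0.25,"y": 0,"z": 0.01,"ax": 0,"ay": 0,"az": 0,"hand": 0}
    - {"x": -0.5,"y": 0,"z": 0.01,"ax": 0,"ay": 0,"az": 0,"hand": 0}
    - {"x": -0.75,"y": 0,"z": 0.01,"ax": 0,"ay": 0,"az": 0,"hand": 0}
    - {"x": -1.0,"y": 0,"z": 0.01,"ax": 0,"ay": 0,"az": 0,"hand": 0}
    - {"x": -1.2,"y": 0,"z": 0.01,"ax": 0,"ay": 0,"az": 0,"hand": 0}
    - {"x": -1.28,"y": 0,"z": 0.01,"ax": 0,"ay": 0,"az": 0,"hand": 0}
    - {"x": -1.28,"y": 0,"z": 0.01,"ax": 0,"ay": 0,"az": 0,"hand": 0}

```text
clock: 7.85
eef_pos: [502.8, 145.8, 52.5]
tcp_rot: [-3.142, 0.0, -0.057]
contact_force: [-1.8, 1.1, 15.6]
opening: 0.003
grasp_force: 7.2
```

```bash
python3 go.py; echo '[503.0,145.8,51.2,-0.056]'>cmd.json; python3 go.py "503 145.8 75 -0.056 0 1" "594.3 230.2 75 -0.056 0 4" "594.3 230.2 51.5 -0.056 0 3"
```

```text
t 7.85 meas [502.8, 145.8, 52.5] [-3.142, 0.0, -0.057] cmd [567.797, 143.481, 51.5, -0.056] F [-1.8, 1.1, 15.6] open 0.003 gf 7.2
t 7.85 meas [502.8, 145.8, 52.5] [-3.142, 0.0, -0.057] cmd [503.0, 145.8, 51.2, -0.056] F [-1.8, 1.1, 15.6] open 0.003 gf 7.2
1 x {"x": 0.0, "y": -0.0, "z": -0.48, "ax": 0, "ay": 0, "az": -0.0, "hand": 0.0}
4 x {"x": 1.73, "y": -1.79, "z": -0.48, "ax": 0, "ay": 0, "az": -0.0, "hand": 0.0}
3 x {"x": 1.73, "y": -1.79, "z": -0.01, "ax": 0, "ay": 0, "az": -0.0, "hand": 0.0}
rows 8
```

Call:
drive_tool:
  plan:
    - {"x": 0,"y": 0,"z": -0.48,"ax": 0,"ay": 0,"az": 0,"hand": 0}
    - {"x": 0.6,"y": -0.65,"z": -0.48,"ax": 0,"ay": 0,"az": 0,"hand": 0}
    - {"x": 1.2,"y": -1.3,"z": -0.48,"ax": 0,"ay": 0,"az": 0,"hand": 0}
    - {"x": 1.73,"y": -1.79,"z": -0.48,"ax": 0,"ay": 0,"az": 0,"hand": 0}
    - {"x": 1.73,"y": -1.79,"z": -0.3,"ax": 0,"ay": 0,"az": 0,"hand": 0}
    - {"x": 1.73,"y": -1.79,"z": -0.1,"ax": 0,"ay": 0,"az": 0,"hand": 0}
    - {"x": 1.73,"y": -1.79,"z": -0.04,"ax": 0,"ay": 0,"az": 0,"hand": 0}
    - {"x": 1.73,"y": -1.79,"z": -0.02,"ax": 0,"ay": 0,"az": 0,"hand": 0}

```text
clock: 8.65
eef_pos: [593.6, 229.8, 52.6]
tcp_rot: [3.141, 0.002, -0.057]
contact_force: [-2.5, -0.6, 12.0]
opening: -0.002
grasp_force: 6.2
```

Call:
drive_tool:
  plan:
    - {"x": 0,"y": 0,"z": 0.01,"ax": 0,"ay": 0,"az": 0,"hand": 0}

```text
clock: 8.75
eef_pos: [593.8, 229.9, 52.6]
tcp_rot: [3.141, 0.002, -0.057]
contact_force: [-2.4, -0.8, 11.5]
opening: 0.002
grasp_force: 5.9
```

Call:
drive_tool:
  plan:
    - {"x": -0.1,"y": 0,"z": 0.01,"ax": 0,"ay": 0,"az": 0,"hand": 0}
    - {"x": -0.35,"y": 0,"z": 0.01,"ax": 0,"ay": 0,"az": 0,"hand": 0}
    - {"x": -0.6,"y": 0,"z": 0.01,"ax": 0,"ay": 0,"az": 0,"hand": 0}
    - {"x": -0.85,"y": 0,"z": 0.01,"ax": 0,"ay": 0,"az": 0,"hand": 0}
    - {"x": -1.1,"y": 0,"z": 0.01,"ax": 0,"ay": 0,"az": 0,"hand": 0}
    - {"x": -1.35,"y": 0,"z": 0.01,"ax": 0,"ay": 0,"az": 0,"hand": 0}
    - {"x": -1.6,"y": 0,"z": 0.01,"ax": 0,"ay": 0,"az": 0,"hand": 0}
    - {"x": -1.71,"y": 0,"z": 0.01,"ax": 0,"ay": 0,"az": 0,"hand": 0}

```text
clock: 9.55
eef_pos: [508.6, 235.0, 52.5]
tcp_rot: [-3.142, -0.0, -0.057]
contact_force: [1.8, -0.1, 7.5]
opening: -0.0
grasp_force: 3.8
```

Call:
drive_tool:
  plan:
    - {"x": 0,"y": 0,"z": 0,"ax": 0,"ay": 0,"az": 0,"hand": 0}
    - {"x": 0,"y": 0,"z": -0.8,"ax": 0,"ay": 0,"az": 0,"hand": 0}
    - {"x": -0.4,"y": 0.5,"z": -1.5,"ax": 0,"ay": 0,"az": 0,"hand": 0}
    - {"x": -1.0,"y": 1.0,"z": -2,"ax": 0,"ay": 0,"az": 0,"hand": 20}
    - {"x": -1.6,"y": 1.5,"z": -2.5,"ax": 0,"ay": 0,"az": 0,"hand": 40}
    - {"x": -2.2,"y": 2,"z": -3,"ax": 0,"ay": 0,"az": 0,"hand": 70}
    - {"x": -2.4,"y": 2.4,"z": -3.5,"ax": 0,"ay": 0,"az": 0,"hand": 70}
    - {"x": -2.4,"y": 2.4,"z": -3.5,"ax": 0,"ay": 0,"az": 0,"hand": 70}

```text
clock: 10.35
eef_pos: [381.1, 120.8, 228.5]
tcp_rot: [-3.142, -0.002, -0.058]
contact_force: [0.2, 0.2, -1.0]
opening: 0.818
grasp_force: 0.0
```

```bash
python3 - <<'E'
from rig import monitor, imaging
import cv2,json
from h import *
s=monitor.sense();print(s['eef_pos'],s['tcp_rot']);json.dump([*map(float,s['eef_pos']),float(s['tcp_rot'][2])],open('cmd.json','w'))
c=imaging.camera_info('wrist'); cv2.imwrite('pics/w3.png',imaging.grab_frame('wrist')[:,:,::-1])
np.savez('w3.npz',**c)
E
```

```text
[381.12711221 120.82297375 228.49384502] [-3.14150578e+00 -1.72662674e-03 -5.81205000e-02]
```

View pics/w3.png

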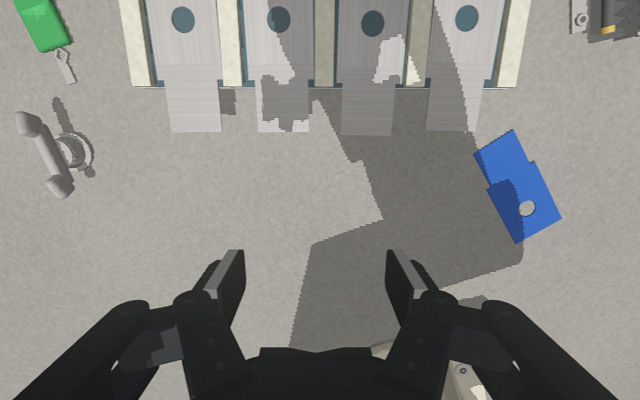

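All four tongues overhang, with tips near rows 131–135 and columns centred at about 196, 283, 367 and 450. The knob at (58,150) shows its wings running obliquely.

```bash
python3 - <<'E'
from h import *
c=np.load('w3.npz'); np.set_printoptions(precision=1,suppress=True)
for h,t in (((183,19),(196,132)),((278.5,20),(283.5,132)),((372.5,24),(367,134)),((467,18),(450.5,131.5))):
    a,b=onplane(c,h,52.5),onplane(c,t,52.5); d=a-b; print(a,b,np.hypot(*d),np.arctan2(d[1],d[0]), 'overhang',476.5+(b[1]-104.7)*.0568-b[0])
E
```

```text
[543.1 234.1] [441.  239.6] 102.30771750903425 -0.053281083382659744 overhang 43.186999171291745
[537.2 145.8] [435.7 150.1] 101.5344364356871 -0.042401979313095736 overhang 43.329644601793575
[528.8  58.6] [428.7  64.6] 100.26473532722153 -0.06006123278153214 overhang 45.47454078300393
[528.7 -29. ] [426.3 -20.9] 102.75358415553897 -0.07873992083337032 overhang 43.100934316741075
```

```bash
python3 go.py "446 -23 120 -0.068 70 5" "446 -23 36 -0.068 70 3"
```

```text
t 10.40 meas [382.0, 121.7, 227.4] [-3.141, -0.002, -0.058] cmd [381.127, 120.823, 228.494, -0.058] F [0.8, 0.2, 0.2] open 0.823 gf 0.0
5 x {"x": 1.46, "y": 2.8, "z": 2.17, "ax": 0, "ay": 0, "az": 0.09, "hand": 70.0}
3 x {"x": 1.46, "y": 2.8, "z": 3.85, "ax": 0, "ay": 0, "az": 0.09, "hand": 70.0}
rows 8
```

Call:
drive_tool:
  plan:
    - {"x": 1.46,"y": 2.8,"z": 2.17,"ax": 0,"ay": 0,"az": 0.09,"hand": 70}
    - {"x": 1.46,"y": 2.8,"z": 2.17,"ax": 0,"ay": 0,"az": 0.09,"hand": 70}
    - {"x": 1.46,"y": 2.8,"z": 2.17,"ax": 0,"ay": 0,"az": 0.09,"hand": 70}
    - {"x": 1.46,"y": 2.8,"z": 2.17,"ax": 0,"ay": 0,"az": 0.09,"hand": 70}
    - {"x": 1.46,"y": 2.8,"z": 2.17,"ax": 0,"ay": 0,"az": 0.09,"hand": 70}
    - {"x": 1.46,"y": 2.8,"z": 2.17,"ax": 0,"ay": 0,"az": 0.09,"hand": 70}

```text
clock: 11.0
eef_pos: [446.7, -21.0, 116.6]
tcp_rot: [-3.141, 0.004, -0.068]
contact_force: [-0.1, -0.6, 0.3]
opening: 0.816
grasp_force: 0.0
```

Call:
drive_tool:
  plan:
    - {"x": 0,"y": 0,"z": 0.6,"ax": 0,"ay": 0,"az": 0,"hand": 70}
    - {"x": 0,"y": 0,"z": 1.2,"ax": 0,"ay": 0,"az": 0,"hand": 70}
    - {"x": 0,"y": 0,"z": 1.68,"ax": 0,"ay": 0,"az": 0,"hand": 70}
    - {"x": 0,"y": 0,"z": 1.68,"ax": 0,"ay": 0,"az": 0,"hand": 70}

```text
clock: 11.4
eef_pos: [445.9, -19.4, 32.6]
tcp_rot: [-3.141, 0.005, -0.064]
contact_force: [1.0, -0.6, 0.2]
opening: 0.818
grasp_force: 0.0
```

Call:
drive_tool:
  plan:
    - {"x": 0,"y": 0.07,"z": -0.06,"ax": 0,"ay": 0,"az": 0,"hand": 70}
    - {"x": 0,"y": 0.07,"z": -0.06,"ax": 0,"ay": 0,"az": 0,"hand": 62}
    - {"x": 0,"y": 0.07,"z": -0.06,"ax": 0,"ay": 0,"az": 0,"hand": 40}
    - {"x": 0,"y": 0.07,"z": -0.06,"ax": 0,"ay": 0,"az": 0,"hand": 40}
    - {"x": 0,"y": 0.07,"z": -0.06,"ax": 0,"ay": 0,"az": 0,"hand": 40}
    - {"x": 0,"y": 0.07,"z": -0.06,"ax": 0,"ay": 0,"az": 0,"hand": 40}
  grip_force: 60

```text
clock: 12.0
eef_pos: [449.2, -24.1, 38.9]
tcp_rot: [-3.141, -0.003, -0.066]
contact_force: [-1.3, 1.1, 7.4]
opening: 0.58
grasp_force: 60.5
```

Call:
drive_tool:
  plan:
    - {"x": 0,"y": 0,"z": -0.3,"ax": 0,"ay": 0,"az": 0,"hand": 40}
    - {"x": 0,"y": 0,"z": -0.9,"ax": 0,"ay": 0,"az": 0,"hand": 40}
    - {"x": 0,"y": 0,"z": -1.5,"ax": 0,"ay": 0,"az": 0,"hand": 40}
    - {"x": 0,"y": 0,"z": -2.1,"ax": 0,"ay": 0,"az": 0,"hand": 40}
    - {"x": 0,"y": 0,"z": -2.2,"ax": 0,"ay": 0,"az": 0,"hand": 40}
    - {"x": 0,"y": 0,"z": -2.2,"ax": 0,"ay": 0,"az": 0,"hand": 40}

```text
clock: 12.6
eef_pos: [448.7, -24.2, 148.6]
tcp_rot: [-3.142, -0.003, -0.066]
contact_force: [-0.3, -0.2, -2.4]
opening: 0.576
grasp_force: 62.5
```

```bash
python3 - <<'E'
from rig import monitor, imaging
import cv2,json
from h import *
s=monitor.sense();print(s['eef_pos'],s['tcp_rot'],s['opening'],s['grasp_force'],s['wrist_torque'],s['contact_force']);json.dump([*map(float,s['eef_pos']),float(s['tcp_rot'][2])],open('cmd.json','w'))
c=imaging.camera_info('wrist'); cv2.imwrite('pics/w4.png',imaging.grab_frame('wrist')[:,:,::-1])
np.savez('w4.npz',**c)
E
```

```text
[448.71201626 -24.1594881  148.61044317] [-3.14153069e+00 -2.84578852e-03 -6.57250586e-02] 0.5757387388834054 62.48098969459534 [ 0.0052835   0.11212846 -0.02742106] [-0.26427791 -0.22846364 -2.38048464]
```

View pics/w4.png

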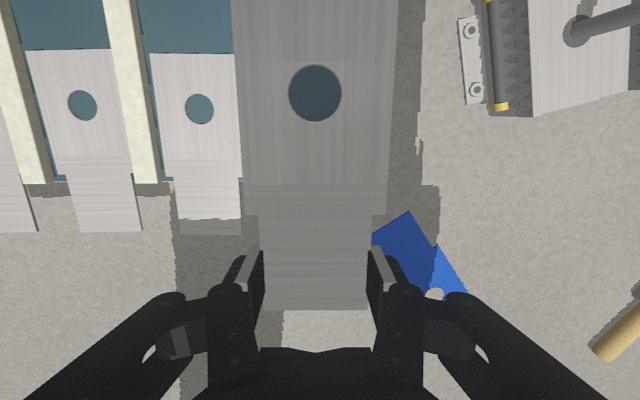

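The shim is held level between the fingers, with its hole at (315,93) and its tongue end at about (315,308). Next I compute the hole's offset from the TCP.

```bash
python3 - <<'E'
from h import *
c=np.load('w4.npz'); np.set_printoptions(precision=1,suppress=True)
T=np.array([448.7,-24.2]); w=-.0657; X=np.array([np.cos(w),np.sin(w)]);Y=np.array([-X[1],X[0]])
for z in (155,160,165):
    for n,p in dict(hole=(315,93),tip=(315,308),bodyL=(244,212),bodyR=(387,213),TL=(261,215),TR=(371,215)).items():
        q=onplane(c,p,z)-T; print(z,n,q@X,q@Y)
E
```

```text
155 hole 80.31546669139976 0.3253322675874161
155 tip -25.55046027856867 0.34119116408730277
155 bodyL 27.34253163172387 33.8905889864398
155 bodyR 26.804758366049274 -33.75274689925212
155 TL 25.83953565760087 25.934423139947
155 TR 25.80869708562586 -26.228959836485092
160 hole 80.03199365824659 0.33176607316285983
160 tip -21.93961237427369 0.34704159374140664
160 bodyL 29.007689437834898 32.66231124929072
160 bodyR 28.489698379222173 -32.492737169809416
160 TL 27.559981778455402 24.99881618106066
160 TR 27.530277615822087 -25.245715656884965
165 hole 79.74852062509339 0.33819987873830437
165 tip -18.32876446997865 0.35289202339551434
165 bodyL 30.672847243945984 31.434033512141642
165 bodyR 30.17463839239513 -31.232727440366727
165 TL 29.280427899309935 24.063209222174326
165 TR 29.251858146018375 -24.262471477284834
```

```bash
python3 go.py "486.1 -234.7 140 0.185 40 8"
```

```text
t 12.65 meas [447.9, -24.1, 147.5] [-3.142, -0.001, -0.066] cmd [448.712, -24.159, 148.61, -0.066] F [0.0, 0.9, -1.3] open 0.578 gf 62.5
8 x {"x": 1.02, "y": 4.15, "z": 0.17, "ax": 0, "ay": 0, "az": -2.39, "hand": 40.0}
rows 8
```

Call:
drive_tool:
  plan:
    - {"x": 0.15,"y": 0.6,"z": 0,"ax": 0,"ay": 0,"az": -0.4,"hand": 40}
    - {"x": 0.3,"y": 1.25,"z": 0,"ax": 0,"ay": 0,"az": -0.9,"hand": 40}
    - {"x": 0.5,"y": 1.9,"z": 0.1,"ax": 0,"ay": 0,"az": -1.4,"hand": 40}
    - {"x": 0.65,"y": 2.6,"z": 0.17,"ax": 0,"ay": 0,"az": -1.9,"hand": 40}
    - {"x": 0.8,"y": 3.3,"z": 0.17,"ax": 0,"ay": 0,"az": -2.39,"hand": 40}
    - {"x": 0.95,"y": 3.9,"z": 0.17,"ax": 0,"ay": 0,"az": -2.39,"hand": 40}
    - {"x": 1.02,"y": 4.15,"z": 0.17,"ax": 0,"ay": 0,"az": -2.39,"hand": 40}
    - {"x": 1.02,"y": 4.15,"z": 0.17,"ax": 0,"ay": 0,"az": -2.39,"hand": 40}

```text
clock: 13.45
eef_pos: [484.9, -235.4, 137.5]
tcp_rot: [-3.14, 0.002, 0.183]
contact_force: [-0.8, 0.5, -1.9]
opening: 0.58
grasp_force: 62.6
```

```bash
cat > see.py <<'E'
import sys,json
from rig import monitor, imaging
from h import *
s=monitor.sense();print('t',s['clock'],s['eef_pos'],s['tcp_rot'],s['opening'],s['grasp_force'],s['contact_force']);json.dump([*map(float,s['eef_pos']),float(s['tcp_rot'][2])],open('cmd.json','w'))
c=imaging.camera_info('wrist'); cv2.imwrite('pics/%s.png'%sys.argv[1],imaging.grab_frame('wrist')[:,:,::-1])
np.savez(sys.argv[1]+'.npz',**c)
E
python3 see.py w5
```

```text
t 13.45 [ 484.85777534 -235.3759566   137.54693284] [-3.14040547e+00  1.63452982e-03  1.82501963e-01] 0.5802336421675551 62.59330987930298 [-0.79508509  0.47706191 -1.90879917]
```

View pics/w5.png

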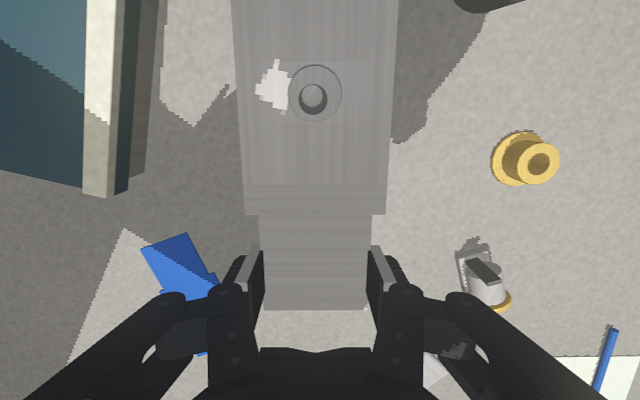

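The stud top is visible inside the shim's hole at about (313,96), with the hole at (315,93).

```bash
python3 - <<'E'
from h import *
c=np.load('w5.npz'); np.set_printoptions(precision=1,suppress=True)
print('stud',onplane(c,(312.5,95.5),108),'hole',onplane(c,(315,93),149.5))
E
```

```text
stud [ 564.2 -218.9] hole [ 563.6 -220.4]
```

Call:
drive_tool:
  plan:
    - {"x": 0.02,"y": -0.03,"z": 0.2,"ax": 0,"ay": 0,"az": 0,"hand": 40}
    - {"x": 0.02,"y": -0.03,"z": 0.6,"ax": 0,"ay": 0,"az": 0,"hand": 40}
    - {"x": 0.02,"y": -0.03,"z": 1.0,"ax": 0,"ay": 0,"az": 0,"hand": 40}
    - {"x": 0.02,"y": -0.03,"z": 1.4,"ax": 0,"ay": 0,"az": 0,"hand": 40}
    - {"x": 0.02,"y": -0.03,"z": 1.7,"ax": 0,"ay": 0,"az": 0,"hand": 40}
    - {"x": 0.02,"y": -0.03,"z": 1.82,"ax": 0,"ay": 0,"az": 0,"hand": 40}
    - {"x": 0.02,"y": -0.03,"z": 1.82,"ax": 0,"ay": 0,"az": 0,"hand": 40}

```text
clock: 14.2
eef_pos: [485.3, -231.5, 47.0]
tcp_rot: [-3.14, 0.002, 0.186]
contact_force: [0.7, 0.8, -1.6]
opening: 0.579
grasp_force: 62.6
```

Call:
drive_tool:
  plan:
    - {"x": 0,"y": 0.04,"z": 0.06,"ax": 0,"ay": 0,"az": 0,"hand": 40}
    - {"x": 0,"y": 0.04,"z": 0.06,"ax": 0,"ay": 0,"az": 0,"hand": 40}
    - {"x": 0,"y": 0.04,"z": 0.06,"ax": 0,"ay": 0,"az": 0,"hand": 70}
    - {"x": 0,"y": 0.04,"z": 0.06,"ax": 0,"ay": 0,"az": 0,"hand": 70}
    - {"x": 0,"y": 0.04,"z": 0.06,"ax": 0,"ay": 0,"az": 0,"hand": 70}
    - {"x": 0,"y": 0.04,"z": -0.5,"ax": 0,"ay": 0,"az": 0,"hand": 70}
    - {"x": 0,"y": 0.04,"z": -1.3,"ax": 0,"ay": 0,"az": 0,"hand": 70}
    - {"x": 0,"y": 0.04,"z": -1.8,"ax": 0,"ay": 0,"az": 0,"hand": 70}

```text
clock: 15.0
eef_pos: [487.1, -235.2, 140.4]
tcp_rot: [3.14, -0.002, 0.185]
contact_force: [0.5, -0.5, -0.3]
opening: 0.818
grasp_force: 0.0
```

```bash
python3 see.py w6
```

```text
t 15.0 [ 487.13560631 -235.21857045  140.42405643] [ 3.14041614e+00 -1.66410236e-03  1.84520230e-01] 0.817877196075583 0.0 [ 0.53714142 -0.51612073 -0.33604038]
```

View pics/w6.png

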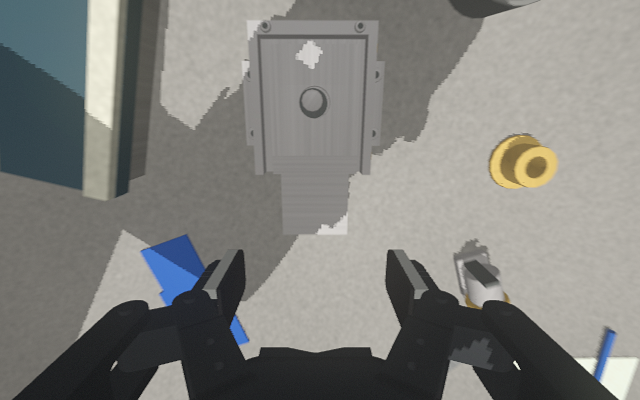

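Shim 1 lies flat in the channel with the stud through its hole at (313,101) and the tongue to the front. Next is lane 3.

```bash
python3 go.py "449 63.2 120 -0.06 70 8"
```

```text
t 15.05 meas [488.9, -236.1, 143.8] [3.138, -0.006, 0.185] cmd [487.136, -235.219, 140.424, 0.185] F [2.3, -0.6, 3.0] open 0.821 gf 0.0
8 x {"x": 0.35, "y": -6.01, "z": 0.41, "ax": 0, "ay": 0, "az": 2.33, "hand": 70.0}
rows 8
```

Call:
drive_tool:
  plan:
    - {"x": 0.05,"y": -0.8,"z": 0,"ax": 0,"ay": 0,"az": 0.3,"hand": 70}
    - {"x": 0.1,"y": -1.6,"z": 0,"ax": 0,"ay": 0,"az": 0.7,"hand": 70}
    - {"x": 0.15,"y": -2.4,"z": 0.1,"ax": 0,"ay": 0,"az": 1.2,"hand": 70}
    - {"x": 0.2,"y": -3.2,"z": 0.2,"ax": 0,"ay": 0,"az": 1.6,"hand": 70}
    - {"x": 0.25,"y": -4.0,"z": 0.3,"ax": 0,"ay": 0,"az": 2.0,"hand": 70}
    - {"x": 0.3,"y": -4.8,"z": 0.4,"ax": 0,"ay": 0,"az": 2.33,"hand": 70}
    - {"x": 0.35,"y": -5.5,"z": 0.41,"ax": 0,"ay": 0,"az": 2.33,"hand": 70}
    - {"x": 0.35,"y": -6.01,"z": 0.41,"ax": 0,"ay": 0,"az": 2.33,"hand": 70}

```text
clock: 15.85
eef_pos: [448.1, 65.7, 117.5]
tcp_rot: [-3.141, -0.0, -0.059]
contact_force: [0.4, 0.9, -0.1]
opening: 0.819
grasp_force: 0.0
```

Call:
drive_tool:
  plan:
    - {"x": 0,"y": 0,"z": 0,"ax": 0,"ay": 0,"az": 0,"hand": 70}
    - {"x": 0,"y": 0,"z": 0.5,"ax": 0,"ay": 0,"az": 0,"hand": 70}
    - {"x": 0,"y": 0,"z": 0.9,"ax": 0,"ay": 0,"az": 0,"hand": 70}
    - {"x": 0,"y": 0,"z": 0.9,"ax": 0,"ay": 0,"az": 0,"hand": 70}

```text
clock: 16.25
eef_pos: [447.0, 63.1, 70.8]
tcp_rot: [3.141, 0.004, -0.059]
contact_force: [-0.0, -0.3, -0.4]
opening: 0.818
grasp_force: 0.0
```

Call:
drive_tool:
  plan:
    - {"x": 0.04,"y": 0,"z": 0.4,"ax": 0,"ay": 0,"az": 0,"hand": 70}
    - {"x": 0.04,"y": 0,"z": 0.66,"ax": 0,"ay": 0,"az": 0,"hand": 70}
    - {"x": 0.04,"y": 0,"z": 0.66,"ax": 0,"ay": 0,"az": 0,"hand": 70}
    - {"x": 0.04,"y": 0,"z": 0.66,"ax": 0,"ay": 0,"az": 0,"hand": 62}
    - {"x": 0.04,"y": 0,"z": 0.66,"ax": 0,"ay": 0,"az": 0,"hand": 40}
    - {"x": 0.04,"y": 0,"z": 0.66,"ax": 0,"ay": 0,"az": 0,"hand": 40}
    - {"x": 0.04,"y": 0,"z": 0.66,"ax": 0,"ay": 0,"az": 0,"hand": 40}
    - {"x": 0.04,"y": 0,"z": 0.66,"ax": 0,"ay": 0,"az": 0,"hand": 40}
  grip_force: 60

```text
clock: 17.05
eef_pos: [451.3, 63.7, 40.4]
tcp_rot: [-3.141, -0.002, -0.059]
contact_force: [0.5, -1.5, 4.9]
opening: 0.575
grasp_force: 61.0
```

Call:
drive_tool:
  plan:
    - {"x": 0,"y": 0,"z": -0.3,"ax": 0,"ay": 0,"az": 0,"hand": 40}
    - {"x": 0,"y": 0,"z": -0.9,"ax": 0,"ay": 0,"az": 0,"hand": 40}
    - {"x": 0,"y": 0,"z": -1.5,"ax": 0,"ay": 0,"az": 0,"hand": 40}
    - {"x": 0,"y": 0,"z": -2.1,"ax": 0,"ay": 0,"az": 0,"hand": 40}
    - {"x": 0,"y": 0,"z": -2.1,"ax": 0,"ay": 0,"az": 0,"hand": 40}
    - {"x": 0,"y": 0,"z": -2.1,"ax": 0,"ay": 0,"az": 0,"hand": 40}

```text
clock: 17.65
eef_pos: [450.7, 63.7, 145.1]
tcp_rot: [-3.141, -0.002, -0.059]
contact_force: [-0.7, 0.7, -2.4]
opening: 0.578
grasp_force: 62.4
```

```bash
python3 see.py w7; cat > hole.py <<'E'
# hole of held shim in the wrist picture: compare with first shim (w5: hole at (315,93), width 53)
import sys,cv2
from h import *
im=cv2.imread('pics/%s.png'%sys.argv[1]); c=np.load(sys.argv[1]+'.npz')
g=cv2.medianBlur(cv2.cvtColor(im,cv2.COLOR_BGR2GRAY),3)
ci=cv2.HoughCircles(g[40:150,240:400],cv2.HOUGH_GRADIENT,1,60,param1=60,param2=12,minRadius=22,maxRadius=32)
print(None if ci is None else ci[0][:3]+[240,40,0])
E
python3 hole.py w4; python3 hole.py w5; python3 hole.py w7; python3 go.py "486.1 -235.2 142 0.183 40 8"
```

```text
t 17.65 [450.6675599   63.6992984  145.06614062] [-3.14122478e+00 -1.59268937e-03 -5.92685169e-02] 0.577577119810589 62.42689847946167 [-0.67334167  0.67701579 -2.37772704]
[[314.5         91.5         27.10000038]]
[[315.5         92.5         26.79999924]]
[[315.5         95.5         26.39999962]]
t 17.70 meas [450.0, 63.6, 144.2] [3.142, 0.0, -0.059] cmd [450.668, 63.699, 145.066, -0.059] F [-0.5, -0.5, -1.8] open 0.580 gf 62.4
8 x {"x": 1.06, "y": 5.93, "z": 0.06, "ax": 0, "ay": 0, "az": -2.31, "hand": 40.0}
rows 8
```

Call:
drive_tool:
  plan:
    - {"x": 0.15,"y": 0.8,"z": 0,"ax": 0,"ay": 0,"az": -0.3,"hand": 40}
    - {"x": 0.3,"y": 1.6,"z": 0,"ax": 0,"ay": 0,"az": -0.7,"hand": 40}
    - {"x": 0.45,"y": 2.4,"z": 0,"ax": 0,"ay": 0,"az": -1.1,"hand": 40}
    - {"x": 0.6,"y": 3.2,"z": 0,"ax": 0,"ay": 0,"az": -1.5,"hand": 40}
    - {"x": 0.75,"y": 4.0,"z": 0,"ax": 0,"ay": 0,"az": -1.9,"hand": 40}
    - {"x": 0.9,"y": 4.8,"z": 0,"ax": 0,"ay": 0,"az": -2.2,"hand": 40}
    - {"x": 1.05,"y": 5.5,"z": 0,"ax": 0,"ay": 0,"az": -2.31,"hand": 40}
    - {"x": 1.1,"y": 5.92,"z": 0,"ax": 0,"ay": 0,"az": -2.31,"hand": 40}

```text
clock: 18.5
eef_pos: [487.3, -237.3, 142.8]
tcp_rot: [-3.141, 0.002, 0.182]
contact_force: [0.7, 0.5, -1.4]
opening: 0.576
grasp_force: 62.6
```

Call:
drive_tool:
  plan:
    - {"x": 0,"y": 0,"z": 0,"ax": 0,"ay": 0,"az": 0,"hand": 40}
    - {"x": 0,"y": 0,"z": 0,"ax": 0,"ay": 0,"az": 0,"hand": 40}
    - {"x": 0,"y": 0,"z": 0,"ax": 0,"ay": 0,"az": 0,"hand": 40}

```text
clock: 18.8
eef_pos: [487.0, -234.0, 143.6]
tcp_rot: [-3.14, 0.002, 0.183]
contact_force: [0.7, 0.8, -1.5]
opening: 0.577
grasp_force: 62.6
```

```bash
python3 see.py w8
```

```text
t 18.8 [ 487.04164014 -233.99801908  143.55211088] [-3.14012919e+00  1.68619479e-03  1.82958388e-01] 0.5769760198275338 62.56735682487488 [ 0.71958249  0.77611952 -1.54629419]
```

Call:
drive_tool:
  plan:
    - {"x": 0,"y": 0,"z": 0.3,"ax": 0,"ay": 0,"az": 0,"hand": 40}
    - {"x": 0,"y": 0,"z": 0.7,"ax": 0,"ay": 0,"az": 0,"hand": 40}
    - {"x": 0,"y": 0,"z": 1.1,"ax": 0,"ay": 0,"az": 0,"hand": 40}
    - {"x": 0,"y": 0,"z": 1.5,"ax": 0,"ay": 0,"az": 0,"hand": 40}
    - {"x": 0,"y": 0,"z": 1.8,"ax": 0,"ay": 0,"az": 0,"hand": 40}
    - {"x": 0,"y": 0,"z": 1.9,"ax": 0,"ay": 0,"az": 0,"hand": 40}
    - {"x": 0,"y": 0,"z": 1.9,"ax": 0,"ay": 0,"az": 0,"hand": 40}
    - {"x": 0,"y": 0,"z": 1.9,"ax": 0,"ay": 0,"az": 0,"hand": 40}

```text
clock: 19.65
eef_pos: [488.3, -234.9, 50.2]
tcp_rot: [3.141, -0.001, 0.183]
contact_force: [-0.3, 0.4, -1.4]
opening: 0.58
grasp_force: 62.6
```

Call:
drive_tool:
  plan:
    - {"x": -0.02,"y": 0,"z": 0.04,"ax": 0,"ay": 0,"az": 0,"hand": 40}
    - {"x": -0.02,"y": 0,"z": 0.04,"ax": 0,"ay": 0,"az": 0,"hand": 40}
    - {"x": -0.02,"y": 0,"z": 0.04,"ax": 0,"ay": 0,"az": 0,"hand": 70}
    - {"x": -0.02,"y": 0,"z": 0.04,"ax": 0,"ay": 0,"az": 0,"hand": 70}
    - {"x": -0.02,"y": 0,"z": 0.04,"ax": 0,"ay": 0,"az": 0,"hand": 70}
    - {"x": -0.02,"y": 0,"z": -0.5,"ax": 0,"ay": 0,"az": 0,"hand": 70}
    - {"x": -0.02,"y": 0,"z": -1.2,"ax": 0,"ay": 0,"az": 0,"hand": 70}
    - {"x": -0.02,"y": 0,"z": -1.8,"ax": 0,"ay": 0,"az": 0,"hand": 70}

```text
clock: 20.45
eef_pos: [486.7, -235.2, 140.7]
tcp_rot: [-3.141, 0.0, 0.183]
contact_force: [0.3, 0.1, 0.1]
opening: 0.815
grasp_force: 0.0
```

Call:
drive_tool:
  plan:
    - {"x": 0,"y": 0,"z": 0,"ax": 0,"ay": 0,"az": 0,"hand": 70}
    - {"x": 0,"y": 0,"z": 0,"ax": 0,"ay": 0,"az": 0,"hand": 70}
    - {"x": 0,"y": 0,"z": 0,"ax": 0,"ay": 0,"az": 0,"hand": 70}

```text
clock: 20.75
eef_pos: [486.1, -235.0, 138.5]
tcp_rot: [-3.141, 0.001, 0.182]
contact_force: [0.5, 0.1, -1.1]
opening: 0.817
grasp_force: 0.0
```

```bash
python3 see.py w9; python3 - <<'E'
from h import *
a=cv2.imread('pics/w6.png');b=cv2.imread('pics/w9.png')
cv2.imwrite('pics/w69.png',cv2.hconcat([cv2.resize(i[0:250,180:440],None,fx=1.5,fy=1.5) for i in(a,b)]))
E
python3 go.py "457.3 149.6 120 -0.05 70 8"
```

```text
t 20.75 [ 486.10556987 -234.9517756   138.54601699] [-3.14061278e+00  1.35329129e-03  1.82495798e-01] 0.8170615071001388 0.0 [ 0.47901125  0.0933923  -1.080771  ]
t 20.80 meas [486.0, -234.9, 138.3] [-3.14, 0.002, 0.183] cmd [486.106, -234.952, 138.546, 0.182] F [0.5, -0.1, 0.2] open 0.817 gf 0.0
FAST 386.074842124045 8.0
8 x {"x": 0.83, "y": -7.67, "z": 0.37, "ax": 0, "ay": 0, "az": 2.22, "hand": 70.0}
rows 8
```

View pics/w69.png

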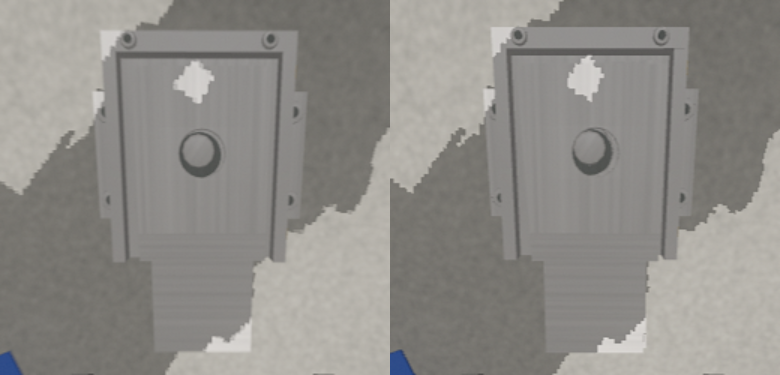

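Both shims are seated: the tongues coincide and the stud sits in the hole. Next is lane 2.

Call:
drive_tool:
  plan:
    - {"x": 0.1,"y": -0.9,"z": 0,"ax": 0,"ay": 0,"az": 0.3,"hand": 70}
    - {"x": 0.2,"y": -1.8,"z": 0,"ax": 0,"ay": 0,"az": 0.6,"hand": 70}
    - {"x": 0.3,"y": -2.7,"z": 0.1,"ax": 0,"ay": 0,"az": 0.9,"hand": 70}
    - {"x": 0.4,"y": -3.6,"z": 0.2,"ax": 0,"ay": 0,"az": 1.2,"hand": 70}
    - {"x": 0.5,"y": -4.5,"z": 0.3,"ax": 0,"ay": 0,"az": 1.5,"hand": 70}
    - {"x": 0.6,"y": -5.4,"z": 0.37,"ax": 0,"ay": 0,"az": 1.8,"hand": 70}
    - {"x": 0.7,"y": -6.3,"z": 0.37,"ax": 0,"ay": 0,"az": 2.1,"hand": 70}
    - {"x": 0.83,"y": -7.1,"z": 0.37,"ax": 0,"ay": 0,"az": 2.22,"hand": 70}

```text
clock: 21.6
eef_pos: [461.7, 123.1, 119.8]
tcp_rot: [3.141, 0.002, -0.051]
contact_force: [0.7, 0.1, -0.1]
opening: 0.819
grasp_force: 0.0
```

```bash
python3 - <<'E'
import json,math
c=[486.1,-234.9,138.4,0.1825]; C,S=math.cos(c[3]),math.sin(c[3]); a,b=.83*50,-7.1*50
json.dump([c[0]+a*C+b*S,c[1]+a*S-b*C,c[2]-18.5,c[3]-math.radians(2.22*6)],open('cmd.json','w'))
E
python3 go.py "457.3 149.6 120 -0.05 70 2" "457.3 149.6 70 -0.05 70 6"
```

```text
t 21.60 meas [461.7, 123.1, 119.8] [3.141, 0.002, -0.051] cmd [462.482, 121.736, 119.9, -0.05] F [0.7, 0.1, -0.1] open 0.819 gf 0.0
2 x {"x": -0.13, "y": -0.55, "z": -0.0, "ax": 0, "ay": 0, "az": 0.0, "hand": 70.0}
6 x {"x": -0.13, "y": -0.55, "z": 1.0, "ax": 0, "ay": 0, "az": 0.0, "hand": 70.0}
rows 8
```

Call:
drive_tool:
  plan:
    - {"x": -0.13,"y": -0.55,"z": 0,"ax": 0,"ay": 0,"az": 0,"hand": 70}
    - {"x": -0.13,"y": -0.55,"z": 0,"ax": 0,"ay": 0,"az": 0,"hand": 70}
    - {"x": -0.13,"y": -0.55,"z": 0.5,"ax": 0,"ay": 0,"az": 0,"hand": 70}
    - {"x": -0.13,"y": -0.55,"z": 1,"ax": 0,"ay": 0,"az": 0,"hand": 70}
    - {"x": -0.13,"y": -0.55,"z": 1,"ax": 0,"ay": 0,"az": 0,"hand": 70}
    - {"x": -0.13,"y": -0.55,"z": 1,"ax": 0,"ay": 0,"az": 0,"hand": 70}
    - {"x": -0.13,"y": -0.55,"z": 1,"ax": 0,"ay": 0,"az": 0,"hand": 70}

```text
clock: 22.3
eef_pos: [458.6, 148.9, 71.7]
tcp_rot: [-3.141, -0.001, -0.05]
contact_force: [0.2, 0.4, 0.3]
opening: 0.82
grasp_force: 0.0
```

Call:
drive_tool:
  plan:
    - {"x": -0.02,"y": 0,"z": 0.4,"ax": 0,"ay": 0,"az": 0,"hand": 70}
    - {"x": -0.02,"y": 0,"z": 0.65,"ax": 0,"ay": 0,"az": 0,"hand": 70}
    - {"x": -0.02,"y": 0,"z": 0.65,"ax": 0,"ay": 0,"az": 0,"hand": 70}
    - {"x": -0.02,"y": 0,"z": 0.65,"ax": 0,"ay": 0,"az": 0,"hand": 62}
    - {"x": -0.02,"y": 0,"z": 0.65,"ax": 0,"ay": 0,"az": 0,"hand": 40}
    - {"x": -0.02,"y": 0,"z": 0.65,"ax": 0,"ay": 0,"az": 0,"hand": 40}
    - {"x": -0.02,"y": 0,"z": 0.65,"ax": 0,"ay": 0,"az": 0,"hand": 40}
    - {"x": -0.02,"y": 0,"z": 0.65,"ax": 0,"ay": 0,"az": 0,"hand": 40}
  grip_force: 60

```text
clock: 23.1
eef_pos: [457.7, 149.4, 39.2]
tcp_rot: [-3.141, -0.001, -0.05]
contact_force: [-0.2, -0.5, 6.1]
opening: 0.576
grasp_force: 61.2
```

Call:
drive_tool:
  plan:
    - {"x": 0,"y": 0,"z": -0.3,"ax": 0,"ay": 0,"az": 0,"hand": 40}
    - {"x": 0,"y": 0,"z": -0.9,"ax": 0,"ay": 0,"az": 0,"hand": 40}
    - {"x": 0,"y": 0,"z": -1.5,"ax": 0,"ay": 0,"az": 0,"hand": 40}
    - {"x": 0,"y": 0,"z": -2.1,"ax": 0,"ay": 0,"az": 0,"hand": 40}
    - {"x": 0,"y": 0,"z": -2.1,"ax": 0,"ay": 0,"az": 0,"hand": 40}
    - {"x": 0,"y": 0,"z": -2.1,"ax": 0,"ay": 0,"az": 0,"hand": 40}
    - {"x": 0,"y": 0,"z": -2.1,"ax": 0,"ay": 0,"az": 0,"hand": 40}

```text
clock: 23.8
eef_pos: [456.2, 148.9, 142.5]
tcp_rot: [3.141, 0.002, -0.05]
contact_force: [-0.1, -0.1, -1.5]
opening: 0.579
grasp_force: 62.4
```

```bash
python3 see.py w10; python3 hole.py w10; python3 go.py "486.1 -234.5 144 0.183 40 9"
```

```text
t 23.8 [456.22379542 148.91246417 142.53425606] [ 3.14096522e+00  1.64419420e-03 -4.99122113e-02] 0.5788898415740615 62.382752895355225 [-0.06343652 -0.10361943 -1.54938018]
[[314.5         92.5         27.29999924]]
t 23.85 meas [456.1, 148.9, 142.3] [3.141, 0.002, -0.05] cmd [456.224, 148.912, 142.534, -0.05] F [0.2, -0.0, -0.9] open 0.580 gf 62.4
9 x {"x": 0.98, "y": 7.63, "z": -0.03, "ax": 0, "ay": 0, "az": -2.22, "hand": 40.0}
rows 9
```

Call:
drive_tool:
  plan:
    - {"x": 0.1,"y": 0.8,"z": 0,"ax": 0,"ay": 0,"az": -0.2,"hand": 40}
    - {"x": 0.2,"y": 1.7,"z": 0,"ax": 0,"ay": 0,"az": -0.5,"hand": 40}
    - {"x": 0.35,"y": 2.6,"z": 0,"ax": 0,"ay": 0,"az": -0.8,"hand": 40}
    - {"x": 0.5,"y": 3.5,"z": 0,"ax": 0,"ay": 0,"az": -1.1,"hand": 40}
    - {"x": 0.6,"y": 4.4,"z": 0,"ax": 0,"ay": 0,"az": -1.4,"hand": 40}
    - {"x": 0.7,"y": 5.3,"z": 0,"ax": 0,"ay": 0,"az": -1.7,"hand": 40}
    - {"x": 0.85,"y": 6.2,"z": 0,"ax": 0,"ay": 0,"az": -2.0,"hand": 40}
    - {"x": 0.98,"y": 7.0,"z": -0.03,"ax": 0,"ay": 0,"az": -2.22,"hand": 40}

```text
clock: 24.65
eef_pos: [487.6, -204.8, 143.6]
tcp_rot: [-3.14, 0.002, 0.183]
contact_force: [0.3, 0.5, -0.5]
opening: 0.581
grasp_force: 62.5
```

Call:
drive_tool:
  plan:
    - {"x": 0.14,"y": 0.61,"z": 0,"ax": 0,"ay": 0,"az": 0,"hand": 40}
    - {"x": 0.14,"y": 0.61,"z": 0,"ax": 0,"ay": 0,"az": 0,"hand": 40}
    - {"x": 0.14,"y": 0.61,"z": 0,"ax": 0,"ay": 0,"az": 0,"hand": 40}
    - {"x": 0.14,"y": 0.61,"z": 0,"ax": 0,"ay": 0,"az": 0,"hand": 40}
    - {"x": 0.14,"y": 0.61,"z": 0,"ax": 0,"ay": 0,"az": 0,"hand": 40}
    - {"x": 0.14,"y": 0.61,"z": 0,"ax": 0,"ay": 0,"az": 0,"hand": 40}

```text
clock: 25.25
eef_pos: [500.8, -230.6, 144.9]
tcp_rot: [-3.141, 0.0, 0.184]
contact_force: [0.1, -0.1, -1.6]
opening: 0.58
grasp_force: 62.6
```

Call:
drive_tool:
  plan:
    - {"x": -0.3,"y": 0.02,"z": 0,"ax": 0,"ay": 0,"az": 0,"hand": 40}
    - {"x": -0.3,"y": 0.02,"z": 0,"ax": 0,"ay": 0,"az": 0,"hand": 40}
    - {"x": -0.3,"y": 0.02,"z": 0,"ax": 0,"ay": 0,"az": 0,"hand": 40}
    - {"x": -0.3,"y": 0.02,"z": 0,"ax": 0,"ay": 0,"az": 0,"hand": 40}
    - {"x": -0.3,"y": 0.02,"z": 0,"ax": 0,"ay": 0,"az": 0,"hand": 40}

```text
clock: 25.75
eef_pos: [486.7, -235.3, 145.2]
tcp_rot: [3.141, -0.0, 0.183]
contact_force: [0.0, 0.7, -1.4]
opening: 0.576
grasp_force: 62.6
```

```bash
python3 see.py w11; python3 hole.py w11; python3 - <<'E'
from h import *
im=cv2.imread('pics/w11.png'); cv2.imwrite('pics/w11c.png',cv2.resize(im[40:150,240:400],None,fx=3,fy=3))
E
```

```text
t 25.75 [ 486.67946763 -235.30813102  145.15500419] [ 3.14141394e+00 -3.92719272e-04  1.82505531e-01] 0.5764767712329587 62.55831956863403 [ 0.01788279  0.71183882 -1.40780068]
[[313.5         90.5         28.79999924]]
```

Call:
drive_tool:
  plan:
    - {"x": 0,"y": -0.01,"z": 0.3,"ax": 0,"ay": 0,"az": 0,"hand": 40}
    - {"x": 0,"y": -0.01,"z": 0.7,"ax": 0,"ay": 0,"az": 0,"hand": 40}
    - {"x": 0,"y": -0.01,"z": 1.1,"ax": 0,"ay": 0,"az": 0,"hand": 40}
    - {"x": 0,"y": -0.01,"z": 1.5,"ax": 0,"ay": 0,"az": 0,"hand": 40}
    - {"x": 0,"y": -0.01,"z": 1.8,"ax": 0,"ay": 0,"az": 0,"hand": 40}
    - {"x": 0,"y": -0.01,"z": 1.9,"ax": 0,"ay": 0,"az": 0,"hand": 40}
    - {"x": 0,"y": -0.01,"z": 1.9,"ax": 0,"ay": 0,"az": 0,"hand": 40}
    - {"x": 0,"y": -0.01,"z": 1.9,"ax": 0,"ay": 0,"az": 0,"hand": 40}

```text
clock: 26.6
eef_pos: [486.8, -235.0, 50.6]
tcp_rot: [3.141, -0.0, 0.183]
contact_force: [-1.4, -0.5, 2.4]
opening: 0.58
grasp_force: 64.8
```

Call:
drive_tool:
  plan:
    - {"x": 0,"y": 0,"z": 0,"ax": 0,"ay": 0,"az": 0,"hand": 40}
    - {"x": 0,"y": 0,"z": 0,"ax": 0,"ay": 0,"az": 0,"hand": 70}
    - {"x": 0,"y": 0,"z": 0,"ax": 0,"ay": 0,"az": 0,"hand": 70}
    - {"x": 0,"y": 0,"z": 0,"ax": 0,"ay": 0,"az": 0,"hand": 70}
    - {"x": 0,"y": 0,"z": -0.4,"ax": 0,"ay": 0,"az": 0,"hand": 70}
    - {"x": 0,"y": 0,"z": -1.2,"ax": 0,"ay": 0,"az": 0,"hand": 70}
    - {"x": 0,"y": 0,"z": -1.8,"ax": 0,"ay": 0,"az": 0,"hand": 70}
    - {"x": 0,"y": 0,"z": -1.8,"ax": 0,"ay": 0,"az": 0,"hand": 70}

```text
clock: 27.4
eef_pos: [488.8, -235.9, 144.0]
tcp_rot: [3.138, -0.005, 0.183]
contact_force: [1.0, -0.6, -0.5]
opening: 0.82
grasp_force: 0.0
```

Call:
drive_tool:
  plan:
    - {"x": 0,"y": 0,"z": 0,"ax": 0,"ay": 0,"az": 0,"hand": 70}
    - {"x": 0,"y": 0,"z": 0,"ax": 0,"ay": 0,"az": 0,"hand": 70}
    - {"x": 0,"y": 0,"z": 0,"ax": 0,"ay": 0,"az": 0,"hand": 70}

```text
clock: 27.7
eef_pos: [485.5, -234.3, 138.7]
tcp_rot: [-3.14, 0.002, 0.183]
contact_force: [-0.8, 0.6, -0.9]
opening: 0.819
grasp_force: 0.0
```

```bash
python3 see.py w12; python3 - <<'E'
from h import *
# compare tongue tip & stud between w9 and w12 numerically: front tip edge row along cols 290..340, tongue sides at row 215
for n in('w6','w9','w12'):
    g=cv2.cvtColor(cv2.imread(f'pics/{n}.png'),cv2.COLOR_BGR2GRAY).astype(int)
    d=abs(np.diff(g[205:225,260:370].mean(0))); e=abs(np.diff(g[222:250,285:312].mean(1)))
    print(n,[260+i for i in np.argsort(d)[-4:]],[222+i for i in np.argsort(e)[-3:]],np.load(n+'.npz')['t'].round(1))
E
python3 go.py "480 50 130 0.03 70 7" "463.2 238.3 120 -0.053 70 5"
```

```text
t 27.7 [ 485.51819182 -234.34716243  138.73861346] [-3.14018449e+00  1.88940173e-03  1.82618434e-01] 0.8186085087231599 0.0 [-0.7542614   0.58149197 -0.85110756]
w6 [np.int64(282), np.int64(339), np.int64(345), np.int64(281)] [np.int64(235), np.int64(234), np.int64(233)] [-320.5  406.   416.4]
w9 [np.int64(339), np.int64(283), np.int64(343), np.int64(282)] [np.int64(240), np.int64(248), np.int64(234)] [-318.8  405.3  416.2]
w12 [np.int64(353), np.int64(340), np.int64(347), np.int64(350)] [np.int64(233), np.int64(239), np.int64(234)] [-318.1  404.6  416.6]
t 27.75 meas [485.7, -234.4, 138.9] [-3.14, 0.002, 0.183] cmd [485.518, -234.347, 138.739, 0.183] F [1.3, -0.9, 0.3] open 0.816 gf 0.0
7 x {"x": 0.92, "y": -5.61, "z": 0.17, "ax": 0, "ay": 0, "az": 1.46, "hand": 70.0}
5 x {"x": 1.28, "y": -9.38, "z": 0.37, "ax": 0, "ay": 0, "az": 2.25, "hand": 70.0}
rows 12
```

```bash
python3 - <<'E'
from h import *
im=cv2.imread('pics/w12.png'); cv2.imwrite('pics/w12c.png',cv2.resize(im[0:250,200:430],None,fx=2.4,fy=2.4,interpolation=cv2.INTER_CUBIC))
E
```

```text
(no output)
```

View pics/w12c.png

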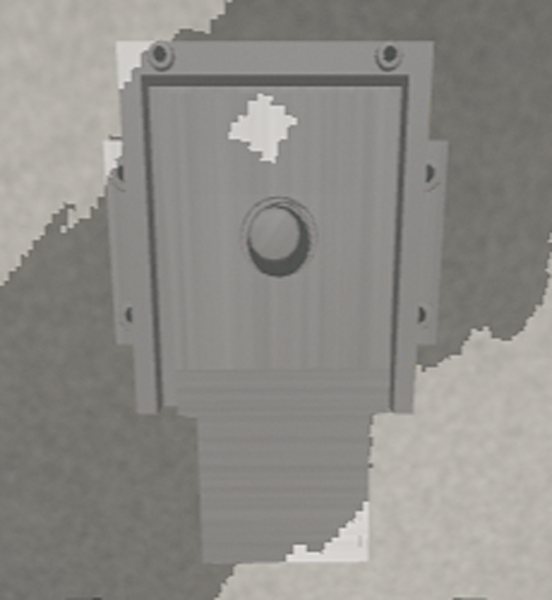

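Shim 3 is seated flat with the stack aligned. Now the last shim, in lane 1.

Call:
drive_tool:
  plan:
    - {"x": 0.15,"y": -0.85,"z": 0,"ax": 0,"ay": 0,"az": 0.2,"hand": 70}
    - {"x": 0.3,"y": -1.7,"z": 0,"ax": 0,"ay": 0,"az": 0.4,"hand": 70}
    - {"x": 0.45,"y": -2.6,"z": 0,"ax": 0,"ay": 0,"az": 0.7,"hand": 70}
    - {"x": 0.6,"y": -3.5,"z": 0.1,"ax": 0,"ay": 0,"az": 1.0,"hand": 70}
    - {"x": 0.75,"y": -4.4,"z": 0.1,"ax": 0,"ay": 0,"az": 1.3,"hand": 70}
    - {"x": 0.85,"y": -5.3,"z": 0.1,"ax": 0,"ay": 0,"az": 1.6,"hand": 70}
    - {"x": 0.95,"y": -6.2,"z": 0.1,"ax": 0,"ay": 0,"az": 1.9,"hand": 70}
    - {"x": 1.05,"y": -7.0,"z": 0.1,"ax": 0,"ay": 0,"az": 2.25,"hand": 70}

```text
clock: 28.55
eef_pos: [473.5, 120.9, 134.4]
tcp_rot: [3.141, 0.001, -0.054]
contact_force: [1.0, -0.3, -0.4]
opening: 0.821
grasp_force: 0.0
```

Call:
drive_tool:
  plan:
    - {"x": 0,"y": 0,"z": 0,"ax": 0,"ay": 0,"az": 0,"hand": 70}
    - {"x": 0,"y": 0,"z": 0,"ax": 0,"ay": 0,"az": 0,"hand": 70}

```text
clock: 28.75
eef_pos: [473.9, 119.6, 134.4]
tcp_rot: [3.141, 0.001, -0.05]
contact_force: [-0.0, -0.2, 0.3]
opening: 0.815
grasp_force: 0.0
```

```bash
python3 - <<'E'
import json
from rig import monitor
s=monitor.sense();json.dump([*map(float,s['eef_pos']),float(s['tcp_rot'][2])],open('cmd.json','w'))
E
python3 go.py "463.2 238.3 120 -0.053 70 3" "463.2 238.3 70 -0.053 70 5"
```

```text
t 28.75 meas [473.9, 119.6, 134.4] [3.141, 0.001, -0.05] cmd [473.878, 119.574, 134.377, -0.05] F [-0.0, -0.2, 0.3] open 0.815 gf 0.0
3 x {"x": -0.33, "y": -2.36, "z": 0.29, "ax": 0, "ay": 0, "az": 0.03, "hand": 70.0}
5 x {"x": -0.33, "y": -2.36, "z": 1.29, "ax": 0, "ay": 0, "az": 0.03, "hand": 70.0}
rows 8
```

Call:
drive_tool:
  plan:
    - {"x": -0.12,"y": -0.8,"z": 0.1,"ax": 0,"ay": 0,"az": 0.03,"hand": 70}
    - {"x": -0.24,"y": -1.6,"z": 0.2,"ax": 0,"ay": 0,"az": 0.03,"hand": 70}
    - {"x": -0.33,"y": -2.36,"z": 0.29,"ax": 0,"ay": 0,"az": 0.03,"hand": 70}
    - {"x": -0.33,"y": -2.36,"z": 0.5,"ax": 0,"ay": 0,"az": 0.03,"hand": 70}
    - {"x": -0.33,"y": -2.36,"z": 1,"ax": 0,"ay": 0,"az": 0.03,"hand": 70}
    - {"x": -0.33,"y": -2.36,"z": 1.29,"ax": 0,"ay": 0,"az": 0.03,"hand": 70}
    - {"x": -0.33,"y": -2.36,"z": 1.29,"ax": 0,"ay": 0,"az": 0.03,"hand": 70}
    - {"x": -0.33,"y": -2.36,"z": 1.29,"ax": 0,"ay": 0,"az": 0.03,"hand": 70}

```text
clock: 29.55
eef_pos: [464.3, 236.3, 70.3]
tcp_rot: [3.141, 0.001, -0.057]
contact_force: [-0.5, 0.1, -0.3]
opening: 0.817
grasp_force: 0.0
```

Call:
drive_tool:
  plan:
    - {"x": 0,"y": 0,"z": 0,"ax": 0,"ay": 0,"az": 0,"hand": 70}
    - {"x": 0,"y": 0,"z": 0,"ax": 0,"ay": 0,"az": 0,"hand": 70}

```text
clock: 29.75
eef_pos: [464.9, 237.5, 71.4]
tcp_rot: [-3.141, -0.001, -0.057]
contact_force: [0.8, 0.2, -0.0]
opening: 0.82
grasp_force: 0.0
```

Correct by −1.5 mm in x and +1 mm in y, descend and grip.

Call:
drive_tool:
  plan:
    - {"x": -0.03,"y": -0.02,"z": 0.4,"ax": 0,"ay": 0,"az": 0,"hand": 70}
    - {"x": -0.03,"y": -0.02,"z": 0.64,"ax": 0,"ay": 0,"az": 0,"hand": 70}
    - {"x": -0.03,"y": -0.02,"z": 0.64,"ax": 0,"ay": 0,"az": 0,"hand": 70}
    - {"x": -0.03,"y": -0.02,"z": 0.64,"ax": 0,"ay": 0,"az": 0,"hand": 62}
    - {"x": -0.03,"y": -0.02,"z": 0.64,"ax": 0,"ay": 0,"az": 0,"hand": 40}
    - {"x": -0.03,"y": -0.02,"z": 0.64,"ax": 0,"ay": 0,"az": 0,"hand": 40}
    - {"x": -0.03,"y": -0.02,"z": 0.64,"ax": 0,"ay": 0,"az": 0,"hand": 40}
    - {"x": -0.03,"y": -0.02,"z": 0.64,"ax": 0,"ay": 0,"az": 0,"hand": 40}
  grip_force: 60

```text
clock: 30.55
eef_pos: [463.3, 239.0, 39.1]
tcp_rot: [-3.141, -0.001, -0.056]
contact_force: [-0.1, -0.1, 6.2]
opening: 0.577
grasp_force: 61.2
```

Call:
drive_tool:
  plan:
    - {"x": 0,"y": 0,"z": -0.3,"ax": 0,"ay": 0,"az": 0,"hand": 40}
    - {"x": 0,"y": 0,"z": -0.9,"ax": 0,"ay": 0,"az": 0,"hand": 40}
    - {"x": 0,"y": 0,"z": -1.5,"ax": 0,"ay": 0,"az": 0,"hand": 40}
    - {"x": 0,"y": 0,"z": -2.1,"ax": 0,"ay": 0,"az": 0,"hand": 40}
    - {"x": 0,"y": 0,"z": -2.1,"ax": 0,"ay": 0,"az": 0,"hand": 40}
    - {"x": 0,"y": 0,"z": -2.1,"ax": 0,"ay": 0,"az": 0,"hand": 40}
    - {"x": 0,"y": 0,"z": -2.1,"ax": 0,"ay": 0,"az": 0,"hand": 40}

```text
clock: 31.25
eef_pos: [461.9, 238.3, 142.3]
tcp_rot: [3.141, 0.002, -0.056]
contact_force: [-0.2, -0.8, -1.2]
opening: 0.578
grasp_force: 62.5
```

```bash
python3 see.py w13; python3 hole.py w13; python3 go.py "480 20 144 0.08 40 6" "486.2 -234.8 144 0.183 40 7"
```

```text
t 31.25 [461.85318044 238.29798063 142.34682398] [ 3.14057178e+00  1.81303541e-03 -5.61895926e-02] 0.5776268132515017 62.45692491531372 [-0.19562673 -0.82954966 -1.23235125]
[[314.5         92.5         27.39999962]]
t 31.30 meas [461.8, 238.3, 142.2] [3.14, 0.002, -0.056] cmd [461.853, 238.298, 142.347, -0.056] F [0.2, 0.1, -1.5] open 0.576 gf 62.5
6 x {"x": 0.61, "y": 4.34, "z": -0.03, "ax": 0, "ay": 0, "az": -1.3, "hand": 40.0}
7 x {"x": 1.02, "y": 9.42, "z": -0.03, "ax": 0, "ay": 0, "az": -2.28, "hand": 40.0}
rows 13
```

Call:
drive_tool:
  plan:
    - {"x": 0.1,"y": 0.8,"z": 0,"ax": 0,"ay": 0,"az": -0.2,"hand": 40}
    - {"x": 0.25,"y": 1.7,"z": 0,"ax": 0,"ay": 0,"az": -0.5,"hand": 40}
    - {"x": 0.35,"y": 2.6,"z": 0,"ax": 0,"ay": 0,"az": -0.8,"hand": 40}
    - {"x": 0.45,"y": 3.5,"z": 0,"ax": 0,"ay": 0,"az": -1.1,"hand": 40}
    - {"x": 0.55,"y": 4.4,"z": 0,"ax": 0,"ay": 0,"az": -1.4,"hand": 40}
    - {"x": 0.65,"y": 5.3,"z": 0,"ax": 0,"ay": 0,"az": -1.7,"hand": 40}
    - {"x": 0.75,"y": 6.2,"z": 0,"ax": 0,"ay": 0,"az": -2.0,"hand": 40}
    - {"x": 0.85,"y": 7.0,"z": -0.03,"ax": 0,"ay": 0,"az": -2.28,"hand": 40}

```text
clock: 32.1
eef_pos: [484.4, -115.0, 143.7]
tcp_rot: [-3.141, 0.002, 0.183]
contact_force: [0.5, 1.2, -1.9]
opening: 0.578
grasp_force: 62.6
```

Call:
drive_tool:
  plan:
    - {"x": 0,"y": 0,"z": 0,"ax": 0,"ay": 0,"az": 0,"hand": 40}
    - {"x": 0,"y": 0,"z": 0,"ax": 0,"ay": 0,"az": 0,"hand": 40}
    - {"x": 0,"y": 0,"z": 0,"ax": 0,"ay": 0,"az": 0,"hand": 40}

```text
clock: 32.4
eef_pos: [484.8, -112.3, 144.2]
tcp_rot: [-3.141, 0.002, 0.182]
contact_force: [0.1, 0.6, -2.3]
opening: 0.58
grasp_force: 62.7
```

```bash
cat > sync.py <<'E'
import json
from rig import monitor
s=monitor.sense();json.dump([*map(float,s['eef_pos']),float(s['tcp_rot'][2])],open('cmd.json','w'))
E
python3 sync.py; python3 go.py "486.2 -234.8 145 0.183 40 4"
```

```text
t 32.40 meas [484.8, -112.3, 144.2] [-3.141, 0.002, 0.182] cmd [484.774, -112.335, 144.155, 0.182] F [0.1, 0.6, -2.3] open 0.580 gf 62.7
4 x {"x": -0.42, "y": 2.41, "z": -0.02, "ax": 0, "ay": 0, "az": -0.0, "hand": 40.0}
rows 4
```

Call:
drive_tool:
  plan:
    - {"x": -0.14,"y": 0.8,"z": 0,"ax": 0,"ay": 0,"az": 0,"hand": 40}
    - {"x": -0.28,"y": 1.6,"z": -0.02,"ax": 0,"ay": 0,"az": 0,"hand": 40}
    - {"x": -0.42,"y": 2.2,"z": -0.02,"ax": 0,"ay": 0,"az": 0,"hand": 40}
    - {"x": -0.42,"y": 2.41,"z": -0.02,"ax": 0,"ay": 0,"az": 0,"hand": 40}
    - {"x": -0.42,"y": 2.41,"z": -0.02,"ax": 0,"ay": 0,"az": 0,"hand": 40}
    - {"x": -0.42,"y": 2.41,"z": -0.02,"ax": 0,"ay": 0,"az": 0,"hand": 40}
    - {"x": -0.42,"y": 2.41,"z": -0.02,"ax": 0,"ay": 0,"az": 0,"hand": 40}
    - {"x": -0.42,"y": 2.41,"z": -0.02,"ax": 0,"ay": 0,"az": 0,"hand": 40}

```text
clock: 33.2
eef_pos: [486.8, -234.1, 146.0]
tcp_rot: [-3.141, 0.0, 0.184]
contact_force: [-0.4, -0.2, -2.2]
opening: 0.571
grasp_force: 62.8
```

Call:
drive_tool:
  plan:
    - {"x": 0,"y": 0.01,"z": 0.3,"ax": 0,"ay": 0,"az": 0,"hand": 40}
    - {"x": 0,"y": 0.01,"z": 0.7,"ax": 0,"ay": 0,"az": 0,"hand": 40}
    - {"x": 0,"y": 0.01,"z": 1.1,"ax": 0,"ay": 0,"az": 0,"hand": 40}
    - {"x": 0,"y": 0.01,"z": 1.5,"ax": 0,"ay": 0,"az": 0,"hand": 40}
    - {"x": 0,"y": 0.01,"z": 1.75,"ax": 0,"ay": 0,"az": 0,"hand": 40}
    - {"x": 0,"y": 0.01,"z": 1.86,"ax": 0,"ay": 0,"az": 0,"hand": 40}
    - {"x": 0,"y": 0.01,"z": 1.86,"ax": 0,"ay": 0,"az": 0,"hand": 40}
    - {"x": 0,"y": 0.01,"z": 1.86,"ax": 0,"ay": 0,"az": 0,"hand": 40}

```text
clock: 34.0
eef_pos: [487.5, -236.0, 53.7]
tcp_rot: [3.141, -0.001, 0.183]
contact_force: [-0.2, 0.5, 1.3]
opening: 0.582
grasp_force: 65.1
```

Call:
drive_tool:
  plan:
    - {"x": 0,"y": 0,"z": 0,"ax": 0,"ay": 0,"az": 0,"hand": 40}
    - {"x": 0,"y": 0,"z": 0,"ax": 0,"ay": 0,"az": 0,"hand": 70}
    - {"x": 0,"y": 0,"z": 0,"ax": 0,"ay": 0,"az": 0,"hand": 70}
    - {"x": 0,"y": 0,"z": 0,"ax": 0,"ay": 0,"az": 0,"hand": 70}
    - {"x": 0,"y": 0,"z": -0.4,"ax": 0,"ay": 0,"az": 0,"hand": 70}
    - {"x": 0,"y": 0,"z": -1.2,"ax": 0,"ay": 0,"az": 0,"hand": 70}
    - {"x": 0,"y": 0,"z": -1.8,"ax": 0,"ay": 0,"az": 0,"hand": 70}
    - {"x": 0,"y": 0,"z": -1.8,"ax": 0,"ay": 0,"az": 0,"hand": 70}

```text
clock: 34.8
eef_pos: [489.2, -237.1, 147.0]
tcp_rot: [3.138, -0.006, 0.183]
contact_force: [0.4, -0.4, -0.1]
opening: 0.822
grasp_force: 0.0
```

Call:
drive_tool:
  plan:
    - {"x": 0,"y": 0,"z": 0,"ax": 0,"ay": 0,"az": 0,"hand": 70}
    - {"x": 0,"y": 0,"z": 0,"ax": 0,"ay": 0,"az": 0,"hand": 70}
    - {"x": 0,"y": 0,"z": 0,"ax": 0,"ay": 0,"az": 0,"hand": 70}

```text
clock: 35.1
eef_pos: [486.0, -235.5, 141.7]
tcp_rot: [-3.14, 0.002, 0.183]
contact_force: [0.0, -0.3, -0.7]
opening: 0.819
grasp_force: 0.0
```

```bash
python3 see.py w14; python3 - <<'E'
from h import *
def ys(im):
    hsv=cv2.cvtColor(im,cv2.COLOR_BGR2HSV); m=cv2.inRange(hsv,(15,90,90),(32,255,255))
    n,l,s,ce=cv2.connectedComponentsWithStats(m); return [(s[i],ce[i].round(1)) for i in range(1,n) if s[i][4]>60]
a=cv2.imread('pics/w12.png');b=cv2.imread('pics/w14.png')
print('diff stack', abs(a[30:235,255:375].astype(int)-b[30:235,255:375]).mean())
c=np.load('w14.npz')
for s,ce in ys(b): print(s,ce,onplane(c,ce,12))
E
```

```text
t 35.1 [ 486.01937506 -235.48398015  141.73189572] [-3.14018829e+00  1.88654805e-03  1.82553275e-01] 0.8187297248223443 0.0 [ 0.04353086 -0.32065229 -0.71756108]
diff stack 4.605460704607046
[ 488  133   68   53 2803] [520.3 160. ] [ 549.6435     -411.01724904]
[465 291  18  19 135] [472.4 302.3] [ 399.71523902 -417.75054995]
```

```bash
python3 go.py "465 -427 140 0.183 70 5"
```

```text
t 35.15 meas [486.1, -235.6, 141.8] [-3.14, 0.002, 0.183] cmd [486.019, -235.484, 141.732, 0.183] F [0.3, 0.3, -0.4] open 0.820 gf 0.0
5 x {"x": -1.11, "y": 3.69, "z": 0.03, "ax": 0, "ay": 0, "az": -0.0, "hand": 70.0}
rows 5
```

Call:
drive_tool:
  plan:
    - {"x": -0.25,"y": 0.8,"z": 0,"ax": 0,"ay": 0,"az": 0,"hand": 70}
    - {"x": -0.5,"y": 1.6,"z": 0,"ax": 0,"ay": 0,"az": 0,"hand": 70}
    - {"x": -0.75,"y": 2.4,"z": 0,"ax": 0,"ay": 0,"az": 0,"hand": 70}
    - {"x": -1.0,"y": 3.2,"z": 0,"ax": 0,"ay": 0,"az": 0,"hand": 70}
    - {"x": -1.11,"y": 3.69,"z": 0,"ax": 0,"ay": 0,"az": 0,"hand": 70}
    - {"x": -1.11,"y": 3.69,"z": 0,"ax": 0,"ay": 0,"az": 0,"hand": 70}
    - {"x": -1.11,"y": 3.69,"z": 0,"ax": 0,"ay": 0,"az": 0,"hand": 70}
    - {"x": -1.11,"y": 3.69,"z": 0,"ax": 0,"ay": 0,"az": 0,"hand": 70}

```text
clock: 35.95
eef_pos: [465.5, -426.2, 142.3]
tcp_rot: [-3.14, 0.001, 0.183]
contact_force: [-0.4, 0.2, -0.1]
opening: 0.822
grasp_force: 0.0
```

```bash
python3 see.py w15; python3 - <<'E'
from h import *
im=cv2.imread('pics/w15.png');c=np.load('w15.npz')
m=cv2.inRange(cv2.cvtColor(im,cv2.COLOR_BGR2HSV),(15,90,60),(32,255,255))
n,l,s,ce=cv2.connectedComponentsWithStats(m); i=1+np.argmax(s[1:,4]); x,y,w,h,A=s[i]; print(x,y,w,h,A,ce[i])
g=cv2.cvtColor(im,cv2.COLOR_BGR2GRAY)[y-8:y+h+8,x-8:x+w+8]
for r0,r1,p in((9,17,12),(18,30,12),(24,42,12)):
    ci=cv2.HoughCircles(g,cv2.HOUGH_GRADIENT,1,30,param1=80,param2=p,minRadius=r0,maxRadius=r1)
    if ci is not None:
        for q in ci[0][:2]:
            u=(q[0]+x-8,q[1]+y-8); print(r0,u,q[2],'z30',onplane(c,u,30),'z6',onplane(c,u,6))
cv2.imwrite('pics/w15c.png',cv2.resize(im[y-15:y+h+15,x-15:x+w+15],None,fx=4,fy=4))
# stack check: flat sheet ahead?
for X in ((549,-412,30),(549,-412,0)): print(proj(c,X))
E
```

```text
t 35.95 [ 465.50663645 -426.17707034  142.33141566] [-3.14008412e+00  8.28570274e-04  1.83004308e-01] 0.8218756609783348 0.0 [-0.39703656  0.16234582 -0.13704886]
289 67 57 60 2291 [317.27629856  96.139677  ]
9 (np.float64(317.5), np.float64(96.5)) 11.8 z30 [ 548.41546649 -412.37232357] z6 [ 549.44899132 -412.36438224]
18 (np.float64(318.5), np.float64(95.5)) 22.2 z30 [ 549.29557924 -413.01382037] z6 [ 550.4121424  -413.06640405]
24 (np.float64(318.5), np.float64(95.5)) 28.8 z30 [ 549.29557924 -413.01382037] z6 [ 550.4121424  -413.06640405]
[317.17419952  95.64205726]
[316.95185156  97.25102768]
```

Call:
drive_tool:
  plan:
    - {"x": 0.7,"y": 0,"z": 0,"ax": 0,"ay": 0,"az": 0,"hand": 70}
    - {"x": 1.4,"y": 0.04,"z": 0,"ax": 0,"ay": 0,"az": 0,"hand": 70}
    - {"x": 1.69,"y": 0.04,"z": 0.3,"ax": 0,"ay": 0,"az": 0,"hand": 70}
    - {"x": 1.69,"y": 0.04,"z": 1.1,"ax": 0,"ay": 0,"az": 0,"hand": 70}
    - {"x": 1.69,"y": 0.04,"z": 1.65,"ax": 0,"ay": 0,"az": 0,"hand": 70}
    - {"x": 1.69,"y": 0.04,"z": 1.65,"ax": 0,"ay": 0,"az": 0,"hand": 70}
    - {"x": 1.69,"y": 0.04,"z": 1.65,"ax": 0,"ay": 0,"az": 0,"hand": 70}
    - {"x": 1.69,"y": 0.04,"z": 1.65,"ax": 0,"ay": 0,"az": 0,"hand": 70}

```text
clock: 36.8
eef_pos: [550.0, -414.5, 62.2]
tcp_rot: [3.14, -0.001, 0.183]
contact_force: [0.2, 0.3, 0.9]
opening: 0.82
grasp_force: 0.0
```

Call:
drive_tool:
  plan:
    - {"x": 0,"y": 0,"z": 0,"ax": 0,"ay": 0,"az": 0,"hand": 70}
    - {"x": 0,"y": 0,"z": 0,"ax": 0,"ay": 0,"az": 0,"hand": 70}

```text
clock: 37.0
eef_pos: [549.8, -414.6, 62.0]
tcp_rot: [3.14, -0.001, 0.183]
contact_force: [0.2, 0.6, 0.2]
opening: 0.825
grasp_force: 0.0
```

Call:
drive_tool:
  plan:
    - {"x": -0.01,"y": -0.04,"z": 0.4,"ax": 0,"ay": 0,"az": 0,"hand": 70}
    - {"x": -0.01,"y": -0.04,"z": 0.8,"ax": 0,"ay": 0,"az": 0,"hand": 70}
    - {"x": -0.01,"y": -0.04,"z": 1.06,"ax": 0,"ay": 0,"az": 0,"hand": 70}
    - {"x": -0.01,"y": -0.04,"z": 1.06,"ax": 0,"ay": 0,"az": 0,"hand": 70}
    - {"x": -0.01,"y": -0.04,"z": 1.06,"ax": 0,"ay": 0,"az": 0,"hand": 60}

```text
clock: 37.5
eef_pos: [548.6, -412.4, 8.0]
tcp_rot: [3.141, -0.0, 0.183]
contact_force: [1.4, -0.2, -0.1]
opening: 0.707
grasp_force: 0.0
```

Call:
drive_tool:
  plan:
    - {"x": 0,"y": 0,"z": 0,"ax": 0,"ay": 0,"az": 0,"hand": 45}
    - {"x": 0,"y": 0,"z": 0,"ax": 0,"ay": 0,"az": 0,"hand": 30}
    - {"x": 0,"y": 0,"z": 0,"ax": 0,"ay": 0,"az": 0,"hand": 25}
    - {"x": 0,"y": 0,"z": 0,"ax": 0,"ay": 0,"az": 0,"hand": 25}
    - {"x": 0,"y": 0,"z": 0,"ax": 0,"ay": 0,"az": 0,"hand": 25}
    - {"x": 0,"y": 0,"z": 0,"ax": 0,"ay": 0,"az": 0,"hand": 25}
  grip_force: 50

```text
clock: 38.1
eef_pos: [549.1, -412.7, 9.0]
tcp_rot: [3.14, -0.001, 0.183]
contact_force: [-1.6, 0.5, 5.7]
opening: 0.406
grasp_force: 49.6
```

Call:
drive_tool:
  plan:
    - {"x": 0,"y": 0,"z": -0.3,"ax": 0,"ay": 0,"az": 0,"hand": 25}
    - {"x": 0,"y": 0,"z": -0.9,"ax": 0,"ay": 0,"az": 0,"hand": 25}
    - {"x": 0,"y": 0,"z": -1.6,"ax": 0,"ay": 0,"az": 0,"hand": 25}
    - {"x": 0,"y": 0,"z": -2.3,"ax": 0,"ay": 0,"az": 0,"hand": 25}
    - {"x": 0,"y": 0,"z": -2.7,"ax": 0,"ay": 0,"az": 0,"hand": 25}
    - {"x": 0,"y": 0,"z": -2.7,"ax": 0,"ay": 0,"az": 0,"hand": 25}
    - {"x": 0,"y": 0,"z": -2.7,"ax": 0,"ay": 0,"az": 0,"hand": 25}

```text
clock: 38.8
eef_pos: [548.2, -412.1, 142.8]
tcp_rot: [3.141, -0.0, 0.183]
contact_force: [-0.5, 0.6, -1.9]
opening: 0.412
grasp_force: 50.2
```

```bash
python3 sync.py; python3 go.py "564.5 -219.5 143 0.183 25 8"
```

```text
t 38.80 meas [548.2, -412.1, 142.8] [3.141, -0.0, 0.183] cmd [548.237, -412.057, 142.85, 0.183] F [-0.5, 0.6, -1.9] open 0.412 gf 50.2
8 x {"x": 1.02, "y": -3.73, "z": -0.0, "ax": 0, "ay": 0, "az": -0.0, "hand": 25.0}
rows 8
```

Call:
drive_tool:
  plan:
    - {"x": 0.2,"y": -0.7,"z": 0,"ax": 0,"ay": 0,"az": 0,"hand": 25}
    - {"x": 0.4,"y": -1.5,"z": 0,"ax": 0,"ay": 0,"az": 0,"hand": 25}
    - {"x": 0.65,"y": -2.3,"z": 0,"ax": 0,"ay": 0,"az": 0,"hand": 25}
    - {"x": 0.85,"y": -3.1,"z": 0,"ax": 0,"ay": 0,"az": 0,"hand": 25}
    - {"x": 1.02,"y": -3.73,"z": 0,"ax": 0,"ay": 0,"az": 0,"hand": 25}
    - {"x": 1.02,"y": -3.73,"z": 0,"ax": 0,"ay": 0,"az": 0,"hand": 25}
    - {"x": 1.02,"y": -3.73,"z": 0,"ax": 0,"ay": 0,"az": 0,"hand": 25}
    - {"x": 1.02,"y": -3.73,"z": 0,"ax": 0,"ay": 0,"az": 0,"hand": 25}

```text
clock: 39.6
eef_pos: [564.2, -220.1, 141.7]
tcp_rot: [-3.141, 0.001, 0.182]
contact_force: [0.2, 0.2, -1.1]
opening: 0.407
grasp_force: 50.4
```

Call:
drive_tool:
  plan:
    - {"x": 0,"y": 0,"z": 0,"ax": 0,"ay": 0,"az": 0,"hand": 25}
    - {"x": 0,"y": 0,"z": 0,"ax": 0,"ay": 0,"az": 0,"hand": 25}
    - {"x": 0,"y": 0,"z": 0,"ax": 0,"ay": 0,"az": 0,"hand": 25}

```text
clock: 39.9
eef_pos: [564.5, -220.2, 142.4]
tcp_rot: [-3.142, 0.0, 0.182]
contact_force: [-0.4, -0.6, -1.4]
opening: 0.408
grasp_force: 50.4
```

Call:
drive_tool:
  plan:
    - {"x": 0,"y": -0.01,"z": 0.2,"ax": 0,"ay": 0,"az": 0,"hand": 25}
    - {"x": 0,"y": -0.01,"z": 0.4,"ax": 0,"ay": 0,"az": 0,"hand": 25}
    - {"x": 0,"y": -0.01,"z": 0.52,"ax": 0,"ay": 0,"az": 0,"hand": 25}
    - {"x": 0,"y": -0.01,"z": 0.62,"ax": 0,"ay": 0,"az": 0,"hand": 25}
    - {"x": 0,"y": -0.01,"z": 0.68,"ax": 0,"ay": 0,"az": 0,"hand": 25}

```text
clock: 40.4
eef_pos: [564.3, -218.8, 107.7]
tcp_rot: [-3.141, 0.001, 0.183]
contact_force: [-0.2, 0.1, -2.2]
opening: 0.406
grasp_force: 50.4
```

Call:
drive_tool:
  plan:
    - {"x": 0,"y": 0.01,"z": 0.2,"ax": 0,"ay": 0,"az": 0,"hand": 25}
    - {"x": 0,"y": 0.01,"z": 0.4,"ax": 0,"ay": 0,"az": 0,"hand": 25}
    - {"x": 0,"y": 0.01,"z": 0.55,"ax": 0,"ay": 0,"az": 0,"hand": 25}
    - {"x": 0,"y": 0.01,"z": 0.65,"ax": 0,"ay": 0,"az": 0,"hand": 25}
    - {"x": 0,"y": 0.01,"z": 0.71,"ax": 0,"ay": 0,"az": 0,"hand": 25}
    - {"x": 0,"y": 0.01,"z": 0.73,"ax": 0,"ay": 0,"az": 0,"hand": 25}
    - {"x": 0,"y": 0.01,"z": 0.73,"ax": 0,"ay": 0,"az": 0,"hand": 25}

```text
clock: 41.1
eef_pos: [564.8, -219.5, 72.1]
tcp_rot: [3.142, -0.0, 0.183]
contact_force: [-0.3, -0.2, -1.9]
opening: 0.406
grasp_force: 50.4
```

Lower about 2.5 mm more to contact, then release and rise.

Call:
drive_tool:
  plan:
    - {"x": 0,"y": 0,"z": 0.03,"ax": 0,"ay": 0,"az": 0,"hand": 25}
    - {"x": 0,"y": 0,"z": 0.05,"ax": 0,"ay": 0,"az": 0,"hand": 25}
    - {"x": 0,"y": 0,"z": 0.05,"ax": 0,"ay": 0,"az": 0,"hand": 25}

```text
clock: 41.4
eef_pos: [564.6, -219.5, 69.6]
tcp_rot: [3.142, -0.0, 0.183]
contact_force: [-0.0, -0.0, -1.9]
opening: 0.412
grasp_force: 50.4
```

Call:
drive_tool:
  plan:
    - {"x": 0,"y": 0,"z": 0,"ax": 0,"ay": 0,"az": 0,"hand": 45}
    - {"x": 0,"y": 0,"z": 0,"ax": 0,"ay": 0,"az": 0,"hand": 60}
    - {"x": 0,"y": 0,"z": 0,"ax": 0,"ay": 0,"az": 0,"hand": 70}
    - {"x": 0,"y": 0,"z": -0.3,"ax": 0,"ay": 0,"az": 0,"hand": 70}
    - {"x": 0,"y": 0,"z": -0.9,"ax": 0,"ay": 0,"az": 0,"hand": 70}
    - {"x": 0,"y": 0,"z": -1.6,"ax": 0,"ay": 0,"az": 0,"hand": 70}
    - {"x": 0,"y": 0,"z": -2.2,"ax": 0,"ay": 0,"az": 0,"hand": 70}
    - {"x": 0,"y": 0,"z": -2.4,"ax": 0,"ay": 0,"az": 0,"hand": 70}

```text
clock: 42.2
eef_pos: [566.5, -220.2, 194.1]
tcp_rot: [3.138, -0.005, 0.183]
contact_force: [-0.1, -0.2, -0.0]
opening: 0.818
grasp_force: 0.0
```

```bash
python3 sync.py; python3 go.py "500 0 190 -0.1 70 8" "390 350 200 -0.3 70 10"; python3 tips.py pics/t2.png; python3 - <<'E'
from rig import imaging
from h import *
c=imaging.camera_info('top'); im=cv2.imread('pics/t2.png'); o=cv2.imread('pics/top0.png')
a=im[195:275,120:200].astype(int); b=o[195:275,120:200].astype(int); print('knob region diff',abs(a-b).max(2).mean(), (abs(a-b).max(2)>40).sum())
# knob: fine crop
cv2.imwrite('pics/k.png',cv2.hconcat([cv2.resize(im[195:275,120:200],None,fx=5,fy=5,interpolation=cv2.INTER_CUBIC),cv2.resize(im[140:220,370:450],None,fx=5,fy=5,interpolation=cv2.INTER_CUBIC)]))
E
```

```text
t 42.20 meas [566.5, -220.2, 194.1] [3.138, -0.005, 0.183] cmd [566.453, -220.19, 194.121, 0.183] F [-0.1, -0.2, -0.0] open 0.818 gf 0.0
8 x {"x": -0.51, "y": -4.57, "z": 0.08, "ax": 0, "ay": 0, "az": 2.7, "hand": 70.0}
10 x {"x": -1.4, "y": -11.86, "z": -0.12, "ax": 0, "ay": 0, "az": 4.61, "hand": 70.0}
rows 18
knob region diff 3.198125 0
```

Call:
drive_tool:
  plan:
    - {"x": -0.14,"y": -0.8,"z": 0,"ax": 0,"ay": 0,"az": 0,"hand": 70}
    - {"x": -0.28,"y": -1.6,"z": 0,"ax": 0,"ay": 0,"az": 0,"hand": 70}
    - {"x": -0.43,"y": -2.4,"z": 0,"ax": 0,"ay": 0,"az": 0,"hand": 70}
    - {"x": -0.57,"y": -3.2,"z": 0,"ax": 0,"ay": 0,"az": 0,"hand": 70}
    - {"x": -0.71,"y": -4.0,"z": 0,"ax": 0,"ay": 0,"az": 0,"hand": 70}
    - {"x": -0.85,"y": -4.8,"z": 0,"ax": 0,"ay": 0,"az": 0,"hand": 70}
    - {"x": -1.0,"y": -5.6,"z": 0,"ax": 0,"ay": 0,"az": 0,"hand": 70}
    - {"x": -1.14,"y": -6.4,"z": 0,"ax": 0,"ay": 0,"az": 0,"hand": 70}

```text
clock: 43.05
eef_pos: [449.0, 86.1, 188.8]
tcp_rot: [-3.142, 0.001, 0.182]
contact_force: [0.1, 0.4, -0.8]
opening: 0.816
grasp_force: 0.0
```

Call:
drive_tool:
  plan:
    - {"x": -0.14,"y": -0.8,"z": 0,"ax": 0,"ay": 0,"az": 0,"hand": 70}
    - {"x": -0.28,"y": -1.6,"z": 0,"ax": 0,"ay": 0,"az": 0,"hand": 70}
    - {"x": -0.43,"y": -2.4,"z": 0,"ax": 0,"ay": 0,"az": -0.1,"hand": 70}
    - {"x": -0.57,"y": -3.2,"z": 0,"ax": 0,"ay": 0,"az": -0.2,"hand": 70}
    - {"x": -0.71,"y": -4.0,"z": 0,"ax": 0,"ay": 0,"az": -0.3,"hand": 70}
    - {"x": -0.85,"y": -4.8,"z": 0,"ax": 0,"ay": 0,"az": -0.4,"hand": 70}
    - {"x": -1.0,"y": -5.6,"z": 0,"ax": 0,"ay": 0,"az": -0.45,"hand": 70}
    - {"x": -1.14,"y": -6.4,"z": 0,"ax": 0,"ay": 0,"az": -0.45,"hand": 70}

```text
clock: 43.85
eef_pos: [335.0, 390.2, 188.7]
tcp_rot: [3.141, 0.001, 0.23]
contact_force: [0.5, 0.2, 0.1]
opening: 0.818
grasp_force: 0.0
```

Call:
drive_tool:
  plan:
    - {"x": 0,"y": 0,"z": 0,"ax": 0,"ay": 0,"az": 0,"hand": 70}
    - {"x": 0,"y": 0,"z": 0,"ax": 0,"ay": 0,"az": 0,"hand": 70}
    - {"x": 0,"y": 0,"z": 0,"ax": 0,"ay": 0,"az": 0,"hand": 70}

```text
clock: 44.15
eef_pos: [336.1, 388.1, 188.8]
tcp_rot: [3.14, 0.001, 0.23]
contact_force: [0.6, 0.1, -0.9]
opening: 0.82
grasp_force: 0.0
```

```bash
python3 see.py w16; python3 - <<'E'
from h import *
from rig import imaging
c=np.load('w16.npz'); p=proj(c,(427,410,30)); print(p)
im=cv2.imread('pics/w16.png')
x0,y0=max(0,int(p[0])-70),max(0,int(p[1])-75)
k=cv2.resize(im[y0:y0+150,x0:x0+140],None,fx=4,fy=4,interpolation=cv2.INTER_CUBIC)
t=imaging.grab_frame('top')[:,:,::-1]; cv2.imwrite('pics/t3.png',t); s=cv2.resize(t[137:217,376:426],None,fx=4,fy=4,interpolation=cv2.INTER_CUBIC)
k[:s.shape[0],-s.shape[1]:]=s if False else k[:s.shape[0],-s.shape[1]:]
out=np.zeros((600,780,3),np.uint8); out[:k.shape[0],:560]=k[:600,:560]; out[:320,570:770]=s; cv2.imwrite('pics/k2.png',out); print(x0,y0)
E
```

```text
t 44.15 [336.12707701 388.11688394 188.84723002] [3.14039581e+00 1.16612068e-03 2.29628058e-01] 0.8195113356579367 0.0 [ 0.56758539  0.08517659 -0.91518313]
[314.41707854  87.95993285]
244 12
```

View pics/k2.png

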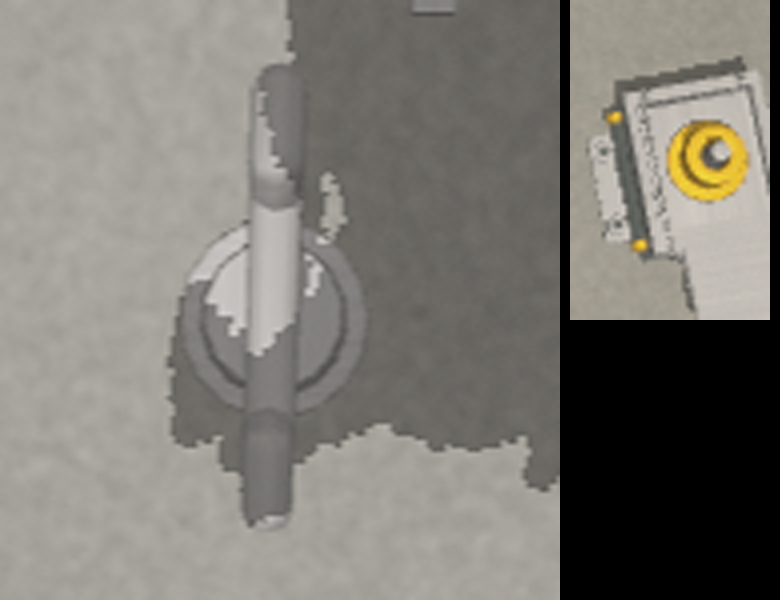

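The inset shows the plug sitting flange-down on the shims over the stud. The knob's skirt is centred at about (312,91) px, and its wings run almost vertically in the image.

```bash
python3 - <<'E'
from h import *
c=np.load('w16.npz'); f=lambda x,y:(244+(x+.5)/4-.5,12+(y+.5)/4-.5)
np.set_printoptions(precision=1,suppress=True)
print('skirt z6',onplane(c,f(273.5,317),6)); a=onplane(c,f(278,68),53);b=onplane(c,f(267,522),50);d=a-b
print('wings',a,b,(a+b)/2,np.hypot(*d),np.arctan2(d[1],d[0])); print('web mid',onplane(c,f(273,240),42),onplane(c,f(270,405),42))
E
python3 sync.py
```

```text
skirt z6 [425.3 412.1]
wings [469.5 421. ] [379.7 402.8] [424.6 411.9] 91.64477237408434 0.20014343584245728
web mid [438.8 415.1] [404.7 407.9]
```

```bash
python3 go.py "425 412 90 0.205 45 8"
```

```text
t 44.25 meas [336.6, 388.0, 189.2] [3.141, 0.001, 0.228] cmd [336.573, 388.019, 189.234, 0.228] F [-0.3, 0.5, 0.2] open 0.819 gf 0.0
8 x {"x": 1.83, "y": -0.07, "z": 1.98, "ax": 0, "ay": 0, "az": 0.22, "hand": 45.0}
rows 8
```

Call:
drive_tool:
  plan:
    - {"x": 0.6,"y": 0,"z": 0.2,"ax": 0,"ay": 0,"az": 0.1,"hand": 45}
    - {"x": 1.2,"y": 0,"z": 0.6,"ax": 0,"ay": 0,"az": 0.22,"hand": 45}
    - {"x": 1.83,"y": -0.07,"z": 1.2,"ax": 0,"ay": 0,"az": 0.22,"hand": 45}
    - {"x": 1.83,"y": -0.07,"z": 1.98,"ax": 0,"ay": 0,"az": 0.22,"hand": 45}
    - {"x": 1.83,"y": -0.07,"z": 1.98,"ax": 0,"ay": 0,"az": 0.22,"hand": 45}
    - {"x": 1.83,"y": -0.07,"z": 1.98,"ax": 0,"ay": 0,"az": 0.22,"hand": 45}
    - {"x": 1.83,"y": -0.07,"z": 1.98,"ax": 0,"ay": 0,"az": 0.22,"hand": 45}
    - {"x": 1.83,"y": -0.07,"z": 1.98,"ax": 0,"ay": 0,"az": 0.22,"hand": 45}

```text
clock: 45.05
eef_pos: [425.3, 414.1, 92.7]
tcp_rot: [-3.14, -0.003, 0.207]
contact_force: [-0.3, -0.8, 0.7]
opening: 0.521
grasp_force: 0.0
```

Call:
drive_tool:
  plan:
    - {"x": 0,"y": 0,"z": 0,"ax": 0,"ay": 0,"az": 0,"hand": 45}
    - {"x": 0,"y": 0,"z": 0,"ax": 0,"ay": 0,"az": 0,"hand": 45}

```text
clock: 45.25
eef_pos: [424.8, 413.8, 91.6]
tcp_rot: [-3.141, -0.001, 0.207]
contact_force: [0.6, -0.3, -0.1]
opening: 0.523
grasp_force: 0.0
```

Call:
drive_tool:
  plan:
    - {"x": 0,"y": 0.03,"z": 0.4,"ax": 0,"ay": 0,"az": 0,"hand": 45}
    - {"x": 0,"y": 0.03,"z": 0.8,"ax": 0,"ay": 0,"az": 0,"hand": 45}
    - {"x": 0,"y": 0.03,"z": 1.1,"ax": 0,"ay": 0,"az": 0,"hand": 45}
    - {"x": 0,"y": 0.03,"z": 1.24,"ax": 0,"ay": 0,"az": 0,"hand": 45}
    - {"x": 0,"y": 0.03,"z": 1.24,"ax": 0,"ay": 0,"az": 0,"hand": 45}
    - {"x": 0,"y": 0.03,"z": 1.24,"ax": 0,"ay": 0,"az": 0,"hand": 45}

```text
clock: 45.85
eef_pos: [425.2, 412.2, 28.9]
tcp_rot: [-3.141, -0.0, 0.207]
contact_force: [1.1, -0.8, 1.1]
opening: 0.528
grasp_force: 0.0
```

Call:
drive_tool:
  plan:
    - {"x": 0,"y": 0,"z": 0,"ax": 0,"ay": 0,"az": 0,"hand": 30}
    - {"x": 0,"y": 0,"z": 0,"ax": 0,"ay": 0,"az": 0,"hand": 18}
    - {"x": 0,"y": 0,"z": 0,"ax": 0,"ay": 0,"az": 0,"hand": 5}
    - {"x": 0,"y": 0,"z": 0,"ax": 0,"ay": 0,"az": 0,"hand": 5}
    - {"x": 0,"y": 0,"z": 0,"ax": 0,"ay": 0,"az": 0,"hand": 5}
    - {"x": 0,"y": 0,"z": 0,"ax": 0,"ay": 0,"az": 0,"hand": 5}
  grip_force: 50

```text
clock: 46.45
eef_pos: [425.4, 412.3, 29.2]
tcp_rot: [-3.141, -0.001, 0.207]
contact_force: [-0.7, -0.3, 6.3]
opening: 0.123
grasp_force: 51.7
```

Call:
drive_tool:
  plan:
    - {"x": 0,"y": 0,"z": -0.2,"ax": 0,"ay": 0,"az": 0,"hand": 5}
    - {"x": 0,"y": 0,"z": -0.7,"ax": 0,"ay": 0,"az": 0,"hand": 5}
    - {"x": 0,"y": 0,"z": -1.4,"ax": 0,"ay": 0,"az": 0,"hand": 5}
    - {"x": 0,"y": 0,"z": -2.1,"ax": 0,"ay": 0,"az": 0,"hand": 5}
    - {"x": 0,"y": 0,"z": -2.8,"ax": 0,"ay": 0,"az": 0,"hand": 5}
    - {"x": 0,"y": 0,"z": -3.0,"ax": 0,"ay": 0,"az": 0,"hand": 5}
    - {"x": 0,"y": 0,"z": -3.0,"ax": 0,"ay": 0,"az": 0,"hand": 5}
    - {"x": 0,"y": 0,"z": -3.0,"ax": 0,"ay": 0,"az": 0,"hand": 5}

```text
clock: 47.25
eef_pos: [424.3, 411.3, 177.4]
tcp_rot: [3.141, 0.001, 0.207]
contact_force: [0.2, 0.0, -2.0]
opening: 0.127
grasp_force: 50.8
```

```bash
python3 see.py w17; python3 go.py "490 140 180 0.207 5 8" "564.5 -220 180 0.207 5 10"; python3 - <<'E'
from rig import imaging
from h import *
c=imaging.camera_info('top'); im=imaging.grab_frame('top')[:,:,::-1]; cv2.imwrite('pics/t4.png',im)
m=cv2.inRange(cv2.cvtColor(im[137:217,376:436],cv2.COLOR_BGR2HSV),(15,120,100),(32,255,255))
n,l,s,ce=cv2.connectedComponentsWithStats(m); i=1+np.argmax(s[1:,4]); print(s[i],ce[i]+[376,137],onplane(c,ce[i]+[376,137],75), proj(c,(564.5,-219.8,75)))
E
```

```text
t 47.25 [424.3361692  411.34768874 177.44053049] [3.14074465e+00 1.31597976e-03 2.06694426e-01] 0.12734466496333785 50.781617760658264 [ 0.24546429  0.02792376 -2.04134895]
t 47.30 meas [424.1, 411.1, 176.8] [3.14, 0.002, 0.207] cmd [424.336, 411.348, 177.441, 0.207] F [0.5, -0.1, -1.7] open 0.122 gf 50.8
8 x {"x": 0.17, "y": 5.58, "z": -0.05, "ax": 0, "ay": 0, "az": -0.0, "hand": 5.0}
10 x {"x": 0.15, "y": 12.93, "z": -0.05, "ax": 0, "ay": 0, "az": -0.0, "hand": 5.0}
rows 18
[ 24  30  20  20 273] [409.53846154 177.02564103] [ 562.0816284  -217.03991873] [410.67053916 176.03934486]
```

Call:
drive_tool:
  plan:
    - {"x": 0.01,"y": 0.7,"z": 0,"ax": 0,"ay": 0,"az": 0,"hand": 5}
    - {"x": 0.02,"y": 1.5,"z": 0,"ax": 0,"ay": 0,"az": 0,"hand": 5}
    - {"x": 0.03,"y": 2.3,"z": 0,"ax": 0,"ay": 0,"az": 0,"hand": 5}
    - {"x": 0.04,"y": 3.1,"z": 0,"ax": 0,"ay": 0,"az": 0,"hand": 5}
    - {"x": 0.05,"y": 3.9,"z": 0,"ax": 0,"ay": 0,"az": 0,"hand": 5}
    - {"x": 0.06,"y": 4.7,"z": 0,"ax": 0,"ay": 0,"az": 0,"hand": 5}
    - {"x": 0.07,"y": 5.5,"z": 0,"ax": 0,"ay": 0,"az": 0,"hand": 5}
    - {"x": 0.08,"y": 6.3,"z": 0,"ax": 0,"ay": 0,"az": 0,"hand": 5}

```text
clock: 48.15
eef_pos: [492.8, 102.7, 177.1]
tcp_rot: [-3.142, 0.002, 0.207]
contact_force: [0.4, 0.2, -1.5]
opening: 0.121
grasp_force: 50.8
```

Call:
drive_tool:
  plan:
    - {"x": 0.01,"y": 0.8,"z": 0,"ax": 0,"ay": 0,"az": 0,"hand": 5}
    - {"x": 0.02,"y": 1.6,"z": 0,"ax": 0,"ay": 0,"az": 0,"hand": 5}
    - {"x": 0.03,"y": 2.4,"z": 0,"ax": 0,"ay": 0,"az": 0,"hand": 5}
    - {"x": 0.04,"y": 3.2,"z": 0,"ax": 0,"ay": 0,"az": 0,"hand": 5}
    - {"x": 0.05,"y": 4.0,"z": 0,"ax": 0,"ay": 0,"az": 0,"hand": 5}
    - {"x": 0.06,"y": 4.8,"z": 0,"ax": 0,"ay": 0,"az": 0,"hand": 5}
    - {"x": 0.07,"y": 5.6,"z": 0,"ax": 0,"ay": 0,"az": 0,"hand": 5}
    - {"x": 0.07,"y": 6.2,"z": 0,"ax": 0,"ay": 0,"az": 0,"hand": 5}

```text
clock: 48.95
eef_pos: [560.0, -200.3, 176.8]
tcp_rot: [-3.141, 0.002, 0.206]
contact_force: [0.2, 0.3, -1.0]
opening: 0.122
grasp_force: 50.8
```

Call:
drive_tool:
  plan:
    - {"x": 0,"y": 0,"z": 0,"ax": 0,"ay": 0,"az": 0,"hand": 5}
    - {"x": 0,"y": 0,"z": 0,"ax": 0,"ay": 0,"az": 0,"hand": 5}
    - {"x": 0,"y": 0,"z": 0,"ax": 0,"ay": 0,"az": 0,"hand": 5}

```text
clock: 49.25
eef_pos: [559.8, -197.2, 177.4]
tcp_rot: [-3.14, 0.002, 0.207]
contact_force: [-0.2, 0.1, -1.3]
opening: 0.12
grasp_force: 50.8
```

```bash
python3 sync.py; python3 go.py "564.6 -219.7 176 0.207 5 4"
```

```text
t 49.25 meas [559.8, -197.2, 177.4] [-3.14, 0.002, 0.207] cmd [559.754, -197.201, 177.45, 0.207] F [-0.2, 0.1, -1.3] open 0.120 gf 50.8
4 x {"x": 0.0, "y": 0.46, "z": 0.03, "ax": 0, "ay": 0, "az": -0.0, "hand": 5.0}
rows 4
```

Call:
drive_tool:
  plan:
    - {"x": 0,"y": 0.46,"z": 0,"ax": 0,"ay": 0,"az": 0,"hand": 5}
    - {"x": 0,"y": 0.46,"z": 0.1,"ax": 0,"ay": 0,"az": 0,"hand": 5}
    - {"x": 0,"y": 0.46,"z": 0.4,"ax": 0,"ay": 0,"az": 0,"hand": 5}
    - {"x": 0,"y": 0.46,"z": 0.64,"ax": 0,"ay": 0,"az": 0,"hand": 5}
    - {"x": 0,"y": 0.46,"z": 0.64,"ax": 0,"ay": 0,"az": 0,"hand": 5}
    - {"x": 0,"y": 0.46,"z": 0.64,"ax": 0,"ay": 0,"az": 0,"hand": 5}
    - {"x": 0,"y": 0.46,"z": 0.64,"ax": 0,"ay": 0,"az": 0,"hand": 5}

```text
clock: 49.95
eef_pos: [565.5, -220.5, 146.8]
tcp_rot: [3.141, -0.0, 0.207]
contact_force: [-0.1, 0.0, -0.7]
opening: 0.123
grasp_force: 50.8
```

Call:
drive_tool:
  plan:
    - {"x": -0.01,"y": -0.02,"z": 0,"ax": 0,"ay": 0,"az": 0,"hand": 5}
    - {"x": -0.01,"y": -0.02,"z": 0.1,"ax": 0,"ay": 0,"az": 0,"hand": 5}
    - {"x": -0.01,"y": -0.02,"z": 0.2,"ax": 0,"ay": 0,"az": 0,"hand": 5}
    - {"x": -0.01,"y": -0.02,"z": 0.28,"ax": 0,"ay": 0,"az": 0,"hand": 5}
    - {"x": -0.01,"y": -0.02,"z": 0.32,"ax": 0,"ay": 0,"az": 0,"hand": 5}
    - {"x": -0.01,"y": -0.02,"z": 0.32,"ax": 0,"ay": 0,"az": 0,"hand": 5}

```text
clock: 50.55
eef_pos: [564.3, -219.7, 130.0]
tcp_rot: [-3.141, 0.001, 0.207]
contact_force: [0.3, 0.3, -1.0]
opening: 0.124
grasp_force: 50.8
```

Call:
drive_tool:
  plan:
    - {"x": 0,"y": 0,"z": 0.08,"ax": 0,"ay": 0,"az": 0,"hand": 5}
    - {"x": 0,"y": 0,"z": 0.14,"ax": 0,"ay": 0,"az": 0,"hand": 5}
    - {"x": 0,"y": 0,"z": 0.18,"ax": 0,"ay": 0,"az": 0,"hand": 5}
    - {"x": 0,"y": 0,"z": 0.2,"ax": 0,"ay": 0,"az": 0,"hand": 5}
    - {"x": 0,"y": 0,"z": 0.2,"ax": 0,"ay": 0,"az": 0,"hand": 5}
    - {"x": 0,"y": 0,"z": 0.2,"ax": 0,"ay": 0,"az": 0,"hand": 5}

```text
clock: 51.15
eef_pos: [564.7, -219.9, 120.6]
tcp_rot: [3.142, -0.0, 0.207]
contact_force: [0.8, 0.1, -0.5]
opening: 0.127
grasp_force: 50.8
```

Call:
drive_tool:
  plan:
    - {"x": 0,"y": 0,"z": 0.02,"ax": 0,"ay": 0,"az": 0,"hand": 5}
    - {"x": 0,"y": 0,"z": 0.02,"ax": 0,"ay": 0,"az": 0,"hand": 5}
    - {"x": 0,"y": 0,"z": 0.02,"ax": 0,"ay": 0,"az": 0,"hand": 25}
    - {"x": 0,"y": 0,"z": 0.02,"ax": 0,"ay": 0,"az": 0,"hand": 45}
    - {"x": 0,"y": 0,"z": 0.02,"ax": 0,"ay": 0,"az": 0,"hand": 45}
    - {"x": 0,"y": 0,"z": -0.2,"ax": 0,"ay": 0,"az": 0,"hand": 45}
    - {"x": 0,"y": 0,"z": -0.8,"ax": 0,"ay": 0,"az": 0,"hand": 45}
    - {"x": 0,"y": 0,"z": -1.6,"ax": 0,"ay": 0,"az": 0,"hand": 45}

```text
clock: 51.95
eef_pos: [563.5, -219.4, 200.6]
tcp_rot: [-3.14, 0.003, 0.207]
contact_force: [0.9, 0.2, -0.2]
opening: 0.523
grasp_force: 0.0
```

Call:
drive_tool:
  plan:
    - {"x": -0.8,"y": 0,"z": 0,"ax": 0,"ay": 0,"az": 0,"hand": 45}
    - {"x": -1.6,"y": 0,"z": 0,"ax": 0,"ay": 0,"az": 0,"hand": 45}
    - {"x": -2.0,"y": 0,"z": 0,"ax": 0,"ay": 0,"az": 0,"hand": 45}
    - {"x": -2.0,"y": 0,"z": 0,"ax": 0,"ay": 0,"az": 0,"hand": 45}
    - {"x": -2.0,"y": 0,"z": 0,"ax": 0,"ay": 0,"az": 0,"hand": 45}

```text
clock: 52.45
eef_pos: [467.4, -240.7, 201.6]
tcp_rot: [3.141, -0.002, 0.206]
contact_force: [0.5, -0.9, 0.3]
opening: 0.526
grasp_force: 0.0
```

```bash
python3 see.py w18; python3 - <<'E'
from h import *
im=cv2.imread('pics/w18.png');c=np.load('w18.npz')
for z in (90,96,143): print(z,proj(c,(564.5,-219.8,z)))
# yellow flange visible around knob skirt?
m=cv2.inRange(cv2.cvtColor(im,cv2.COLOR_BGR2HSV),(15,80,60),(32,255,255)); m[:, 420:]=0
n,l,s,ce=cv2.connectedComponentsWithStats(m); print([(s[i].tolist(),ce[i].round(1).tolist()) for i in range(1,n) if s[i][4]>15])
p=proj(c,(564.5,-219.8,96)); x,y=int(p[0]),int(p[1]); g=cv2.cvtColor(im,cv2.COLOR_BGR2GRAY)[max(0,y-70):y+70,x-70:x+70]
ci=cv2.HoughCircles(g,cv2.HOUGH_GRADIENT,1,20,param1=70,param2=14,minRadius=22,maxRadius=60)
if ci is not None:
    for q in ci[0][:4]: u=(q[0]+x-70,q[1]+max(0,y-70)); print(u,q[2],onplane(c,u,96))
E
```

```text
t 52.45 [ 467.4360696  -240.70451231  201.5598461 ] [ 3.14054583e+00 -1.68395615e-03  2.05823096e-01] 0.5258637008567717 0.0 [ 0.45714041 -0.85035603  0.25498304]
90 [314.43831544  76.10600162]
96 [314.44211714  75.21995143]
143 [314.48008079  66.37189115]
[([351, 330, 22, 18, 185], [364.3, 340.9])]
(np.float32(313.5), np.float32(76.5)) 32.5 [ 563.47159336 -219.28335946]
(np.float32(312.5), np.float32(49.5)) 44.9 [ 581.51743148 -214.78744808]
(np.float32(303.5), np.float32(94.5)) 49.4 [ 549.27386726 -214.34621598]
(np.float32(294.5), np.float32(62.5)) 44.9 [ 570.09924832 -203.35937594]
```

```bash
python3 - <<'E'
from rig import r
from h import *
c=np.load('w18.npz'); print('skirt px radius expected',302.9*24/(c['R']@np.array([564.5,-219.8,96])+c['t'])[2])
print(r.sign_off())
E
```

```text
skirt px radius expected 31.64625459758981
the job is handed in; nothing more can be done
None
```

I handed the job in at about 52 s with four shims, plug and wing knob on the stud; my last wrist-camera check put the knob within about 1 mm, but I didn't look at that picture and got no verdict back.

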